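# Clear the jam in the jar chute and feed the jar back crosswise

## Task

The filled jar has turned end-on in the jar chute and dropped into the slot of its deck, so the two empty jars behind it, under the hood, cannot come down. Lift it out and clear of the lane so that both empty jars roll down to the stop, then lower it back into the lane lying crosswise on the deck behind them (do not drop it in), and let go so that all three lie in a row against the stop. Leave the other things on the table where they are.

Things in the scene. Friction and masses are not known exactly. Their poses are not given: they have to be found in the camera images.
- lane: Fixed lane of the jar chute, slick grey deck, white side walls, falling 25 degrees to its low end. Origin: on the deck's top face, midway across, at the stop's inner face, 40 mm above the table. x runs up the slope, y to the left across, z square off the deck. Stop plate at x=0, 30 mm high; solid deck to x=148 mm; slot to 203 mm; solid deck with the waiting jars to the end plate at 269 mm.
- slot (a point): Middle of the slot through the deck, at deck level: 55 mm long (x=148 to 203 mm of the lane), 22 mm wide. Axes as the lane's. The jammed jar lies in it; jars lying crosswise roll over it. Beside its middle, from x=160 to 196 mm, there are no side walls, only bare deck 72 mm wide, so fingers may straddle the jar's middle there, tips just above the deck.
- wall_top (a point): Point midway between the tops of the lower side walls, x=71 mm of the lane, 26 mm above the deck. Axes as the lane's. These walls run from x=0 to 150 mm: inner faces 58 mm apart up to 16 mm above the deck, then flaring to 70 mm apart at 25 mm; from 150 to 160 mm they are 16 mm high. Up-lane of x=196 mm the walls are 58 mm apart and 16 mm high.
- hood_edge (a point): Middle of the front lower edge of the level grey hood plate (106 mm wide, 6 mm thick, 90 mm deep away from the low end, a 12 mm high tape roll on it) over the upper lane, 26 mm farther than the jammed jar's middle and about 90 mm above it: a vertical gripper hits it. Room for one square to the deck (25 degrees from vertical, leaning down-lane) or up to 45. Cheek plates 42 mm either side.
- full_jar_mid (a point): Middle (on the axis, half-way along) of the jammed, filled jar: clear, round, 34 mm across, 52 mm long, grey lid 32 mm across, 10 mm long, bluish contents, 110 g +-20%. z along its axis, base to lid. It starts along the lane, lid uphill, sunk 4 mm in the slot, axis 13 mm above the deck. Lying crosswise its axis is 17 mm above the deck; it rolls down when let go; third in the row is x=85 mm.
- empty_jar_1_mid (a point): Middle of the first empty jar waiting under the hood: same jar, 34 mm across, 52 mm long, 50 g, lying crosswise (lid to the left, its z axis along the jar from base to lid), leaning on the top of the jammed jar. It rolls down to the stop by itself once the way is free, and is not handled.
- empty_jar_2_mid (a point): Middle of the second empty jar waiting under the hood: same jar, 34 mm across, 52 mm long, 50 g, lying crosswise (lid to the left, its z axis along the jar from base to lid), behind the first. It rolls down to the stop by itself once the way is free, and is not handled.
- paint_bottle: Bystander: paint bottle, 34 mm across, 102 mm tall, standing; origin at the centre of its underside.
- white_bottle: Bystander: white paint bottle with a black nozzle, 36 mm across, 102 mm tall, standing; origin at the centre of its underside.
- eraser: Bystander: eraser, 21x48x13 mm, lying on the table; origin at the centre of its underside.

How it is judged (in metres and radians):
On the way, in this order (a step that is already met when the one before it is completed fails the run):
1. the filled jar is out and clear of the lane, and both empty jars have rolled down to the stop, within 60 mm of it ((z of full_jar_mid in the frame of lane above 0.04 m or y of full_jar_mid in the frame of lane above 0.06 m or y of full_jar_mid in the frame of lane below -0.06 m) and x of each of empty_jar_1_mid, empty_jar_2_mid in the frame of lane below 0.06 m), for 0.2 s.
2. the filled jar, still in the fingers, is lowered crosswise into the lane: its axis within 20 degrees of straight across and less than 32 mm above the deck (contact force between the fingers and full_jar above 0.5 N and angle between the z axis of full_jar_mid and the y axis of lane, either way round below 0.35 rad and z of full_jar_mid in the frame of lane between 0.008 and 0.032 m and x of full_jar_mid in the frame of lane between 0.07 and 0.2 m and y of full_jar_mid in the frame of lane between -0.02 and 0.02 m), for 0.05 s.
At the end, for the whole second after the job is handed in: All three jars lie crosswise on the deck (within 17 degrees, within 12 mm of the lane's middle, axis 8 to 24 mm above the deck) in a row against the stop, at rest: both empty jars within 62 mm of the stop and the filled one third, 72 to 98 mm from it (x of empty_jar_1_mid in the frame of lane between 0.008 and 0.062 m and z of empty_jar_1_mid in the frame of lane between 0.008 and 0.024 m and y of empty_jar_1_mid in the frame of lane between -0.012 and 0.012 m and angle between the z axis of each of empty_jar_1_mid, empty_jar_2_mid, full_jar_mid and the y axis of lane, either way round below 0.3 rad and linear speed of each of empty_jar_1, empty_jar_2, full_jar below 0.02 m/s and x of empty_jar_2_mid in the frame of lane between 0.008 and 0.062 m and z of empty_jar_2_mid in the frame of lane between 0.008 and 0.024 m and y of empty_jar_2_mid in the frame of lane between -0.012 and 0.012 m and x of full_jar_mid in the frame of lane between 0.072 and 0.098 m and z of full_jar_mid in the frame of lane between 0.008 and 0.024 m and y of full_jar_mid in the frame of lane between -0.012 and 0.012 m); the robot touches nothing.
It fails at once if the paint bottle is shifted by more than 25 mm (distance of paint_bottle from where it was at the start of the episode above 0.025 m).
It fails at once if the white bottle is shifted by more than 25 mm (distance of white_bottle from where it was at the start of the episode above 0.025 m).
It fails at once if the eraser is shifted by more than 25 mm (distance of eraser from where it was at the start of the episode above 0.025 m).
It also fails if it takes over 48 s, if anything falls off the work surface, if the arm or the gripper's body presses on something with over 40 N, if the wrist force passes 120 N, or if a joint passes its speed limit or range.

## Robot

A 6-joint arm with a two-finger parallel gripper is mounted at the origin on a cart in front of the work surface, level with it; the furniture and walls round the work are solid. World frame = base frame: x ahead of the robot, y to its left, z up, the work surface at z = 0. Lengths are in m, angles in degrees, forces in N, time in s.
With the tool pointing down it reaches from about 0.3 to 0.95 m from the base axis. Payload 3.1 kg.
Tool frame: the origin (TCP) lies midway between the tips of the shut fingers; the grasp point (between the pads) lies 19 mm behind it; z points along the fingers, y is the direction in which the jaws open and shut (so a half turn about z gives the same grasp; the last joint's range is limited). The gripper opens to 85 mm and grips with 20 to 120 N. Pads are 22 mm wide; open, the fingers measure 114 mm over their backs; the gripper's body (76 mm by 85 mm) begins 54 mm behind the grasp point. The pads swing forward as they close: fully open they stand 13 mm farther back than shut.
Start: joints at [66.652, 17.653, 93.61, -0, 68.738, -3.994], TCP at [0.207, 0.59, 0.206] pointing down, gripper open.
Joint ranges: [-175.34, 175.34], [-45.06, 112.39], [2.9, 150.54], [-68.45, 248.45], [3.09, 151.38], [-168.51, 168.51]. Speed limits (degrees/s): [159.86, 159.86, 180, 180, 180, 180].

## Interface

Orientations are given as [roll, pitch, yaw] about the fixed x, y, z axes, in that order (R = Rz(yaw) Ry(pitch) Rx(roll)).
In Python, from workcell import readout, eyes, ticket, find_in, tip_of gives the robot as it stands.
- The arm moves only by the tool jog_arm, never from a script. Its argument "rows" is a list of rows, each an object of numbers: "tx", "ty", "tz": the shift along the tool's x, y, z in m; "rx", "ry", "rz": the turn, a rotation vector about the tool's x, y, z in degrees; "grip": the opening, from 0 (shut) to 1 (fully open). In form: [{"tx": .., "ty": .., "tz": .., "rx": .., "ry": .., "rz": .., "grip": ..}, ...]. A call has 1 to 5 rows; each row shifts and turns the pose as measured when the row begins, along the tool's axes as they then stand; what a row does not reach is not made up. A row lasts 1/10 s, in which the tool goes at most 50 mm and 8.59 degrees, less where a joint would pass 70% of its speed; a pose out of reach is approached as far as the arm can. A call with a gripper value outside its range is refused whole. The fingers move at their own pace and stop on an object; "grip_force" is the grip in N (left out, the last holds). Time passes only in rows, so rows that do not move let the fingers close. It gives the time, the measured TCP pose, the force and the opening at its end, in the units of the state.
- readout.sense(): the state, without advancing time (a new reading comes with each control period).
- eyes.capture(name): name is "side" or "top"; returns a dict with "image" (384x512x3 uint8, blue, green, red), "fov_y" (degrees; the focal length in pixels is half the picture's height over the tangent of half this angle, whatever the lens; pixels are square), "cx", "cy" (the principal point, pixels), "k1" (the pictures are not rectified: a ray, as slopes to the right and down, at radius r is drawn at 1 + k1 r^2 times it, then the intrinsics apply), "R" (3x3) and "t" (3): a world point X has camera coordinates R X + t. Camera axes: x right, y down, z forward; pixel columns grow to the right and rows downward; lengths in m; the calibration is good to about 2 mm. A picture is of the moment at which its call begins. There is no depth.
- ticket.sign_off(): hands the job in, once; it reports no verdict.
Trained networks look in a picture, given as the dict that the camera call returned (one of the last four; its "shot" number tells which), for a name from the list of things; names that differ only in an ending like _2 or _b are one class to them, and where a whole thing is asked for, a point or a joint stands for the part that bears it (a point fixed in the world has none). Each returns a list of dicts, best first, with "conf" (0 to 1); they miss things now and then, are a little off and sometimes report something else, mostly with a low value. They report only what shows in the picture. A call takes as long as a camera call.
- find_in(picture, name): "point" ([x, y, z] in m, in world coordinates, good to about 4 mm: the middle of the surface that is visible of it).
- tip_of(picture, name): "point" ([x, y, z] in m, in world coordinates, good to about 4 mm: a listed point, or the origin of a listed thing).
The state is a dict: "time_s": time; "joints": joint angles; "dq": joint speeds; "joint_efforts": joint torques, N m; "tool_pos": TCP position; "eef_rot": TCP orientation; "contact_force": force on the tool from outside, world axes, zero at the start; "moment": the same for the moment, N m; "opening": opening from 0.0 (shut) to 1.0 (fully open).
Only numpy, scipy, OpenCV 4.12 (cv2) and the standard library are available. Lean on these libraries where they do the work, as an engineer would, in place of code of your own. Each camera call takes 0.05 s, during which the arm holds its last target.

## Working session

There is one attempt and no reset: what is moved stays moved. The work goes in short steps, Python scripts to look and compute and a tool call to move; the robot and the scene stay as the last step left them, time stands still between calls to the robot, and variables do not carry over. Pictures are saved under pics/ and viewed, and the job is handed in when it is done.

Besides the shell and the picture viewer there is one more tool, called after "Call:" by a JSON object that holds its "name" and its "arguments". jog_arm: Moves the arm, as the interface text tells. Its arguments: {"type":"object","properties":{"rows":{"type":"array","items":{"type":"object","properties":{"tx":{"type":"number"},"ty":{"type":"number"},"tz":{"type":"number"},"rx":{"type":"number"},"ry":{"type":"number"},"rz":{"type":"number"},"grip":{"type":"number"}}}},"grip_force":{"type":"number"}},"required":["rows"]}

```bash
ls; mkdir -p pics
cat > h.py <<'E'
import numpy as np, cv2
from scipy.spatial.transform import Rotation as Ro
from workcell import readout, eyes, ticket, find_in, tip_of
def proj(c,X):
    X=np.atleast_2d(X); p=X@np.array(c["R"]).T+np.array(c["t"]); s=p[:,:2]/p[:,2:]
    r2=(s**2).sum(1,keepdims=True); f=192/np.tan(np.radians(c["fov_y"])/2)
    return s*(1+c["k1"]*r2)*f+[c["cx"],c["cy"]]
E
python3 - <<'E'
from h import *
print(readout.sense())
for n in("side","top"):
    c=eyes.capture(n); cv2.imwrite(f"pics/{n}0.png",c["image"])
    print(n,c["fov_y"],c["k1"],np.round(-np.array(c["R"]).T@np.array(c["t"]),3),np.round(c["R"],2).tolist())
    for k in["lane","slot","wall_top","hood_edge","full_jar_mid","empty_jar_1_mid","paint_bottle","white_bottle","eraser"]:
        print(k,[(np.round(d["point"],4).tolist(),round(d["conf"],2)) for d in tip_of(c,k)[:2]])
E
```

```text
pics
{'time_s': 0.0, 'joints': array([ 6.66525751e+01,  1.77038600e+01,  9.36891082e+01, -1.01746829e-03,
        6.87372544e+01, -3.99460879e+00]), 'dq': array([-0.00768994,  0.02226813,  0.05939749,  0.0560257 , -0.00169776,
       -0.03999942]), 'joint_efforts': array([ 1.57034661e-03, -4.15247512e+01, -2.76669002e+01, -7.51799757e-05,
        1.03265955e-02, -1.82313812e-05]), 'tool_pos': array([0.20681103, 0.58886732, 0.20515757]), 'eef_rot': array([-1.79870028e+02, -8.12656762e-03,  1.60647545e+02]), 'contact_force': array([-0.9978302 , -0.69362371, -0.8675374 ]), 'moment': array([-0.0389887 , -0.01998562,  0.00321672]), 'opening': 0.9997231101051173}
side 48.611315178604656 -0.021853837011746535 [ 0.42  -0.857  0.739] [[0.99, -0.16, -0.01], [-0.1, -0.63, -0.77], [0.11, 0.76, -0.64]]
lane [([0.4268, -0.1509, 0.0435], 0.97)]
slot [([0.5907, -0.1574, 0.1114], 0.78)]
wall_top [([0.4806, -0.1562, 0.0875], 0.62), ([0.3802, -0.3493, 0.0009], 0.43)]
hood_edge [([0.6097, -0.1627, 0.2175], 0.92)]
full_jar_mid [([0.5785, -0.1547, 0.1235], 0.59)]
empty_jar_1_mid [([0.6187, -0.1605, 0.1436], 0.8)]
paint_bottle [([0.3789, -0.3494, -0.0032], 0.83), ([0.4799, -0.1585, 0.0873], 0.42)]
white_bottle [([0.539, 0.0393, -0.0026], 0.58)]
eraser [([0.5214, -0.3717, 0.0005], 0.72), ([0.5771, -0.1576, 0.1271], 0.46)]
top 48.20749790918234 -0.0711572648275102 [ 0.454 -0.176  1.311] [[-0.03, -1.0, 0.01], [-1.0, 0.03, -0.06], [0.06, -0.01, -1.0]]
lane [([0.4271, -0.1512, 0.0376], 0.71)]
slot [([0.5288, -0.3706, -0.0019], 0.35)]
wall_top [([0.4811, -0.1577, 0.0933], 0.66)]
hood_edge [([0.6033, -0.1587, 0.2134], 0.75), ([0.5856, -0.1567, 0.1084], 0.36)]
full_jar_mid [([0.5758, -0.1595, 0.1258], 0.71)]
empty_jar_1_mid [([0.6181, -0.1586, 0.1452], 0.56)]
paint_bottle [([0.3812, -0.3517, -0.0001], 0.47)]
white_bottle [([0.5434, 0.0348, -0.0006], 0.57)]
eraser [([0.5278, -0.3728, 0.0026], 0.52)]
```

```bash
cat >> h.py <<'E'
def lane(psi,o=(0.427,-0.151,0.04)):
    p=np.radians(psi);a=np.radians(25)
    x=np.array([np.cos(a)*np.cos(p),np.cos(a)*np.sin(p),np.sin(a)]);y=np.array([-np.sin(p),np.cos(p),0]);z=np.cross(x,y)
    return np.array(o),np.c_[x,y,z]
def draw(c,o,R,S=3,box=None):
    im=cv2.resize(c["image"],None,fx=S,fy=S,interpolation=cv2.INTER_CUBIC)
    def ln(P,col=(0,0,255)):
        q=((proj(c,np.array(P)/1000.@R.T+o)+.5)*S).astype(int); cv2.polylines(im,[q.reshape(-1,1,2)],False,col,1,cv2.LINE_AA)
    for s in(-1,1):
        ln([[0,s*29,0],[148,s*29,0]]);ln([[0,s*35,25],[150,s*35,25]],(0,255,0))
        ln([[196,s*29,16],[269,s*29,16]],(255,0,0));ln([[160,s*36,0],[196,s*36,0]],(255,0,255))
    ln([[148,-11,0],[203,-11,0],[203,11,0],[148,11,0],[148,-11,0]],(0,255,255))
    ln([[0,-29,30],[0,29,30]])
    return im
E
python3 - <<'E'
from h import *
o,R=lane(-2.5)
for n in("side","top"):
    c=eyes.capture(n); im=draw(c,o,R)
    q=proj(c,o+R@[.13,0,0])[0]*3; print(n,q/3)
    x=int(max(0,min(q[0]-400,1536-800)));y=int(max(0,min(q[1]-300,1152-600)))
    cv2.imwrite(f"pics/{n}1.png",im[y:y+600,x:x+800])
E
```

```text
side [272.38900206 213.36174368]
top [247.0849286  190.16618082]
```

View pics/side0.png

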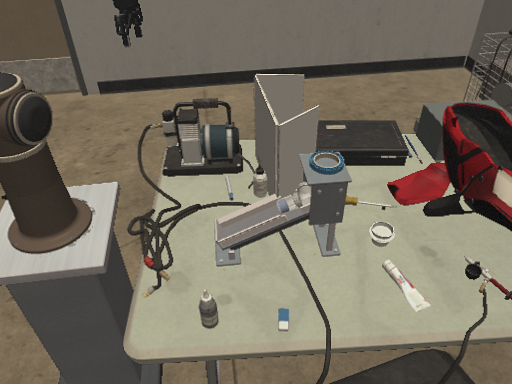

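View pics/side1.png

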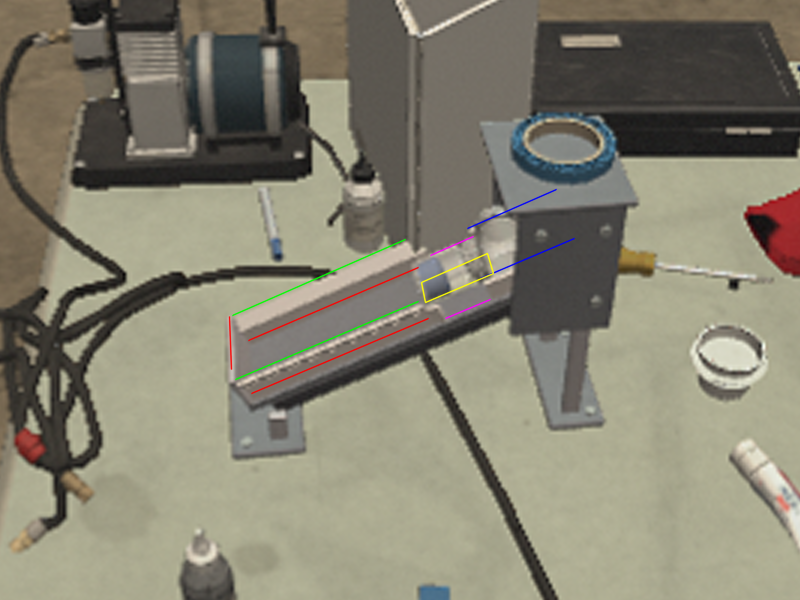

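View pics/top1.png

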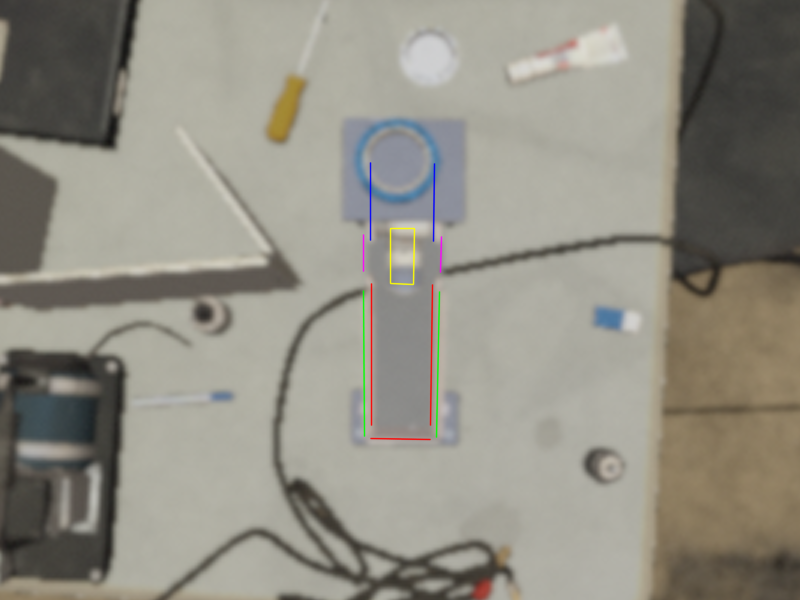

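```bash
cat >> h.py <<'E'
from scipy.optimize import least_squares
def tri(cs,uv):
    return least_squares(lambda X:np.concatenate([proj(c,X)[0]-u for c,u in zip(cs,uv)]),[.5,-.1,.15]).x
def jog(Tp,TR,n=5,s=None,d=.045,a=8.0):
    s=s or readout.sense(); p=np.array(s["tool_pos"]);R=Ro.from_euler("xyz",s["eef_rot"],degrees=True)
    dp=np.array(Tp)-p; rv=(R.inv()*TR).as_rotvec(degrees=True)
    k=max(1,np.linalg.norm(dp)/d,np.linalg.norm(rv)/a)
    print("t",round(s["time_s"],2),"pos",p.round(4),"rem mm",(dp*1000).round(1),"rot",rv.round(1),"rows",round(k,1),"open",round(s["opening"],2),"F",np.round(s["contact_force"],1))
    for i in range(min(n,int(np.ceil(k)))):
        f=min(1,1/(k-i)) if k>i else 1
        st=Ro.from_rotvec(rv/k*(1 if k-i>=1 else k-i),degrees=True); q=dp/k*min(1,k-i)
        print(" t",R.inv().apply(q).round(4).tolist(),"r",st.as_rotvec(degrees=True).round(2).tolist()); R=R*st
E
python3 - <<'E'
from h import *
cs=[eyes.capture("side"),eyes.capture("top")]
o,R=lane(-2.5)
offs=[]
q=proj(cs[1],o+R@[.13,0,0])[0]*3
x=int(max(0,min(q[0]-400,1536-800)));y=int(max(0,min(q[1]-300,1152-600)))
top=lambda u,v:np.array([(u+x)/3,(v+y)/3])
print(tri(cs,[(277,127),top(270,255)]))
cv2.imwrite("pics/top2.png",cs[1]["image"])
im=draw(cs[1],o,R,8); q=proj(cs[1],o+R@[.12,0,0])[0]*8; u,v=(q-[300,300]).astype(int)
cv2.imwrite("pics/top3.png",im[v-60:v+540,u:u+600])
im=draw(cs[0],o,R,8); q=proj(cs[0],o+R@[.14,0,0])[0]*8; u,v=(q-[400,300]).astype(int)
cv2.imwrite("pics/side3.png",im[v-50:v+550,u:u+800])
for k in(0,1):
  for n in("full_jar_mid","slot","hood_edge","wall_top"): 
    for d in tip_of(cs[k],n)[:1]: print(k,n,(R.T@(np.array(d["point"])-o)).round(4),d["conf"])
E
```

```text
[ 0.5727608  -0.05234553  0.25531803]
0 full_jar_mid [0.174  0.0011 0.0162] 0.6
0 slot [0.1766 0.0024 0.0013] 0.91
0 hood_edge [ 0.2356 -0.0007  0.0816] 0.58
0 wall_top [ 0.0721 -0.0019  0.0207] 0.89
1 full_jar_mid [ 0.1736 -0.0036  0.0127] 0.5
1 slot [ 0.1723 -0.0028 -0.0027] 0.89
1 hood_edge [0.2341 0.0031 0.0802] 0.82
1 wall_top [ 0.0695 -0.0031  0.0267] 0.6
```

View pics/top3.png

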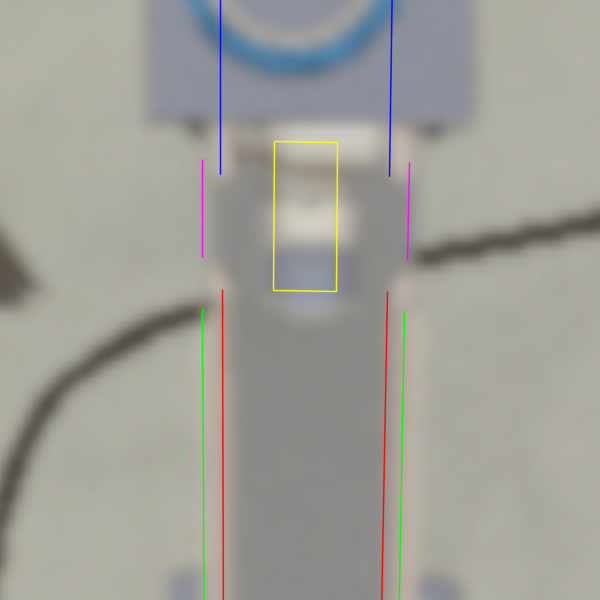

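View pics/side3.png

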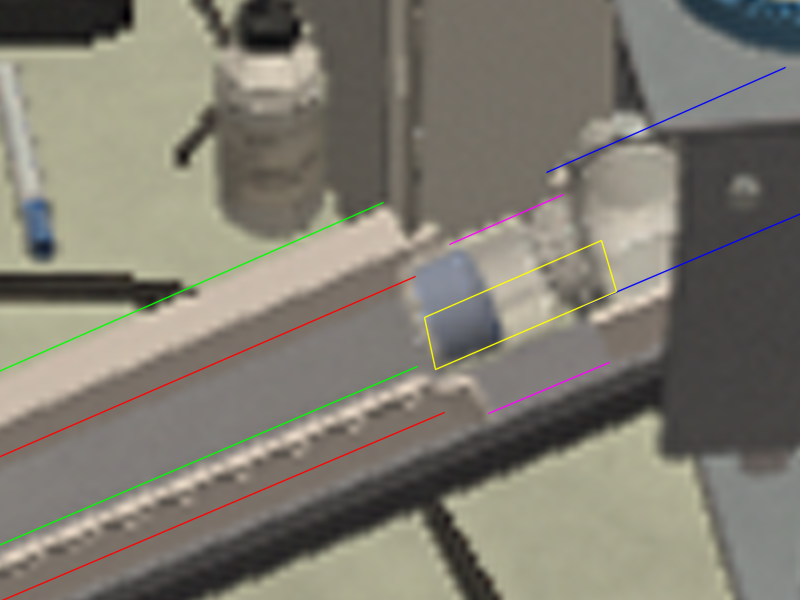

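View pics/top2.png

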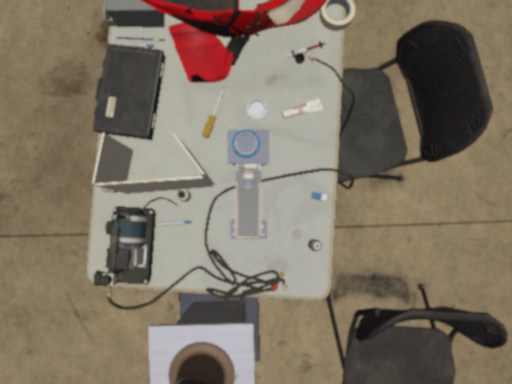

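Run:
```python
from h import *
cs=[eyes.capture("side"),eyes.capture("top")]
o,R=lane(-2.5,(0.4235,-0.154,0.04))
# profiles across lane at deck level in top image
g=cv2.cvtColor(cs[1]["image"],cv2.COLOR_BGR2GRAY).astype(np.float32)
for xs in(20,50,80,110,135,180):
    ys=np.arange(-48,49,1.)
    P=proj(cs[1],np.c_[np.full_like(ys,xs),ys,0*ys]/1000@R.T+o)
    v=cv2.remap(g,P[:,:1].astype(np.float32),P[:,1:].astype(np.float32),cv2.INTER_LINEAR).ravel()
    print(xs,v[::4].astype(int).tolist())
for k in(0,1):
    im=draw(cs[k],o,R,8); q=proj(cs[k],o+R@[.14 if k==0 else .12,0,0])[0]*8; u,v=(q-[400,300]).astype(int)
    cv2.imwrite(f"pics/z{k}.png",im[v:v+600,u:u+800])
```

```text
20 [147, 164, 179, 181, 168, 153, 141, 137, 137, 137, 138, 138, 139, 139, 140, 140, 140, 140, 142, 151, 166, 178, 178, 162, 148]
50 [166, 166, 170, 177, 169, 153, 141, 139, 139, 140, 139, 138, 138, 138, 138, 139, 139, 139, 139, 149, 168, 176, 177, 175, 174]
80 [168, 169, 173, 176, 170, 154, 141, 138, 137, 137, 138, 138, 137, 138, 138, 138, 138, 138, 139, 149, 165, 173, 174, 172, 171]
110 [166, 167, 173, 176, 167, 153, 141, 138, 138, 138, 137, 136, 136, 136, 137, 137, 137, 137, 138, 148, 165, 175, 178, 175, 174]
135 [169, 170, 175, 178, 170, 155, 140, 137, 136, 136, 137, 137, 136, 137, 137, 136, 135, 135, 136, 143, 159, 170, 168, 156, 140]
180 [171, 171, 168, 157, 143, 139, 138, 139, 147, 172, 193, 200, 197, 197, 195, 179, 159, 143, 138, 138, 140, 153, 164, 167, 168]
```

View pics/z0.png

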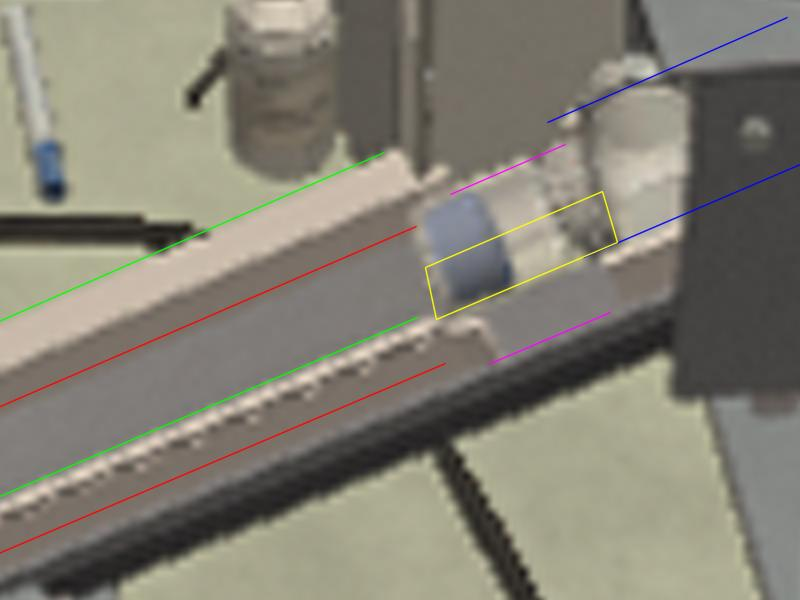

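View pics/z1.png

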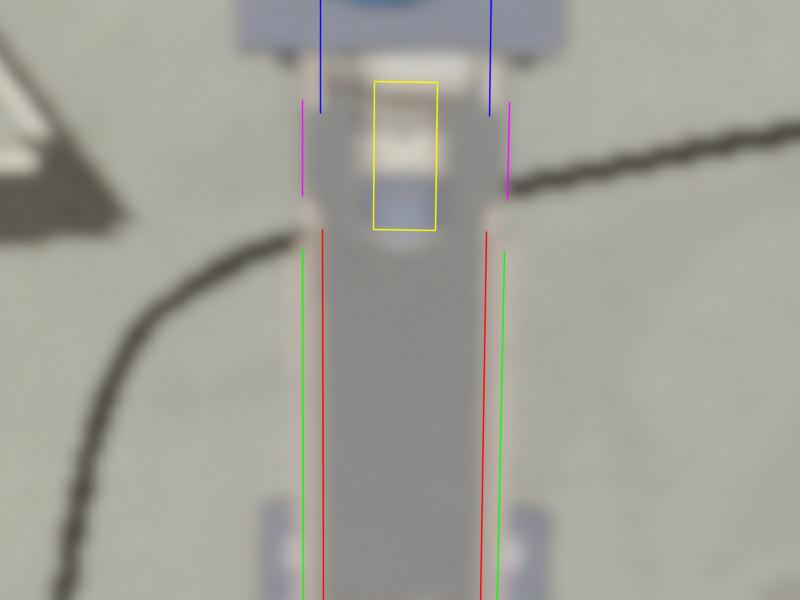

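```bash
cat >> h.py <<'E'
O,L=lane(-2.5,(0.4225,-0.1542,0.04))
W=lambda *p:O+L@np.array(p)
TR=Ro.from_matrix(np.c_[-L[:,0],L[:,1],-L[:,2]])
TC=TR*Ro.from_euler("z",90,degrees=True); TC2=TR*Ro.from_euler("z",-90,degrees=True)
E
python3 - <<'E'
from h import *
jog((.22,.45,.42),Ro.from_euler("xyz",readout.sense()["eef_rot"],degrees=True))
print(W(.177,0,.1),W(.177,0,.002))
E
```

```text
t 1.7 pos [0.2072 0.5897 0.2064] rem mm [  12.8 -139.7  213.6] rot [0. 0. 0.] rows 5.7 open 1.0 F [-0.1 -0.6 -0.2]
 t [-0.0103, -0.0225, -0.0376] r [0.0, 0.0, 0.0]
 t [-0.0103, -0.0225, -0.0376] r [0.0, 0.0, 0.0]
 t [-0.0103, -0.0225, -0.0376] r [0.0, 0.0, 0.0]
 t [-0.0103, -0.0225, -0.0376] r [0.0, 0.0, 0.0]
 t [-0.0103, -0.0225, -0.0376] r [0.0, 0.0, 0.0]
[ 0.5405422  -0.15935383  0.20543421] [ 0.58191937 -0.1611604   0.11661605]
```

Call:
{"name": "jog_arm", "arguments": {"rows": [{"tx": -0.01, "ty": -0.022, "tz": -0.042, "grip": 0.65}, {"tx": -0.01, "ty": -0.022, "tz": -0.042, "grip": 0.65}, {"tx": -0.01, "ty": -0.022, "tz": -0.042, "grip": 0.65}, {"tx": -0.01, "ty": -0.022, "tz": -0.042, "grip": 0.65}, {"tx": -0.01, "ty": -0.022, "tz": -0.042, "grip": 0.65}], "grip_force": 60}}

```text
invalid input
```

Run:
```python
from h import *
jog((.38,-.15,.38),TR)
```

```text
t 1.7 pos [0.2072 0.5897 0.2064] rem mm [ 172.8 -739.7  173.6] rot [ -3.7 -24.8 -16.6] rows 17.3 open 1.0 F [-0.1 -0.6 -0.2]
 t [-0.0236, -0.037, -0.01] r [-0.21, -1.43, -0.96]
 t [-0.0232, -0.0374, -0.0096] r [-0.21, -1.43, -0.96]
 t [-0.0228, -0.0377, -0.0091] r [-0.21, -1.43, -0.96]
 t [-0.0224, -0.038, -0.0087] r [-0.21, -1.43, -0.96]
 t [-0.022, -0.0384, -0.0083] r [-0.21, -1.43, -0.96]
```

Call:
{"name": "jog_arm", "arguments": {"rows": [{"tx": -0.01, "ty": -0.022, "tz": -0.042, "rx": 0, "ry": 0, "rz": 0, "grip": 0.65}, {"tx": -0.01, "ty": -0.022, "tz": -0.042, "rx": 0, "ry": 0, "rz": 0, "grip": 0.65}, {"tx": -0.01, "ty": -0.022, "tz": -0.042, "rx": 0, "ry": 0, "rz": 0, "grip": 0.65}, {"tx": -0.01, "ty": -0.022, "tz": -0.042, "rx": 0, "ry": 0, "rz": 0, "grip": 0.65}, {"tx": -0.01, "ty": -0.022, "tz": -0.042, "rx": 0, "ry": 0, "rz": 0, "grip": 0.65}], "grip_force": 60}}

```text
time_s: 2.2
tool_pos: [0.2162, 0.4643, 0.4114]
eef_rot: [-178.7, -0.2, 160.8]
contact_force: [1.0, -0.1, -0.3]
opening: 0.645
```

Run:
```python
from h import *
jog((.38,-.15,.38),TR)
```

```text
t 2.2 pos [0.2162 0.4643 0.4114] rem mm [ 163.8 -614.3  -31.4] rot [ -4.9 -25.2 -16.1] rows 14.1 open 0.64 F [ 1.  -0.1 -0.3]
 t [-0.0252, -0.0371, 0.003] r [-0.35, -1.78, -1.14]
 t [-0.0244, -0.0377, 0.0036] r [-0.35, -1.78, -1.14]
 t [-0.0235, -0.0382, 0.0041] r [-0.35, -1.78, -1.14]
 t [-0.0226, -0.0386, 0.0046] r [-0.35, -1.78, -1.14]
 t [-0.0217, -0.0391, 0.005] r [-0.35, -1.78, -1.14]
```

Call:
{"name": "jog_arm", "arguments": {"rows": [{"tx": -0.025, "ty": -0.037, "tz": 0.003, "rx": -0.4, "ry": -1.8, "rz": -1.2, "grip": 0.65}, {"tx": -0.024, "ty": -0.038, "tz": 0.003, "rx": -0.4, "ry": -1.8, "rz": -1.2, "grip": 0.65}, {"tx": -0.024, "ty": -0.038, "tz": 0.004, "rx": -0.4, "ry": -1.8, "rz": -1.2, "grip": 0.65}, {"tx": -0.023, "ty": -0.039, "tz": 0.004, "rx": -0.4, "ry": -1.8, "rz": -1.2, "grip": 0.65}, {"tx": -0.022, "ty": -0.039, "tz": 0.005, "rx": -0.4, "ry": -1.8, "rz": -1.2, "grip": 0.65}]}}

```text
time_s: 2.7
tool_pos: [0.2795, 0.2451, 0.4111]
eef_rot: [178.5, 9.7, 167.2]
contact_force: [2.1, -0.7, -0.7]
opening: 0.652
```

Run:
```python
from h import *
jog((.38,-.15,.38),TR)
```

```text
t 2.7 pos [0.2795 0.2451 0.4111] rem mm [ 100.5 -395.1  -31.1] rot [ -1.6 -15.1 -10. ] rows 9.1 open 0.65 F [ 2.1 -0.7 -0.7]
 t [-0.0195, -0.0401, 0.0058] r [-0.18, -1.66, -1.1]
 t [-0.0186, -0.0405, 0.0062] r [-0.18, -1.66, -1.1]
 t [-0.0176, -0.0409, 0.0066] r [-0.18, -1.66, -1.1]
 t [-0.0166, -0.0412, 0.007] r [-0.18, -1.66, -1.1]
 t [-0.0156, -0.0416, 0.0073] r [-0.18, -1.66, -1.1]
```

Call:
{"name": "jog_arm", "arguments": {"rows": [{"tx": -0.02, "ty": -0.04, "tz": 0.006, "rx": -0.2, "ry": -1.7, "rz": -1.1, "grip": 0.65}, {"tx": -0.019, "ty": -0.04, "tz": 0.006, "rx": -0.2, "ry": -1.7, "rz": -1.1, "grip": 0.65}, {"tx": -0.018, "ty": -0.041, "tz": 0.007, "rx": -0.2, "ry": -1.7, "rz": -1.1, "grip": 0.65}, {"tx": -0.017, "ty": -0.041, "tz": 0.007, "rx": -0.2, "ry": -1.7, "rz": -1.1, "grip": 0.65}, {"tx": -0.016, "ty": -0.042, "tz": 0.007, "rx": -0.2, "ry": -1.7, "rz": -1.1, "grip": 0.65}]}}

```text
time_s: 3.2
tool_pos: [0.3375, 0.0217, 0.3966]
eef_rot: [178.9, 19.3, 173.5]
contact_force: [1.0, 0.1, -0.1]
opening: 0.653
```

Run:
```python
from h import *
jog((.42,-.156,.34),TR)
```

```text
t 3.2 pos [0.3375 0.0217 0.3966] rem mm [  82.5 -177.7  -56.6] rot [-0.4 -5.7 -3.8] rows 4.5 open 0.65 F [ 1.   0.1 -0.1]
 t [-0.0172, -0.0373, 0.0185] r [-0.09, -1.25, -0.84]
 t [-0.0162, -0.0375, 0.0188] r [-0.09, -1.25, -0.84]
 t [-0.0152, -0.0378, 0.0191] r [-0.09, -1.25, -0.84]
 t [-0.0143, -0.038, 0.0194] r [-0.09, -1.25, -0.84]
 t [-0.0071, -0.0204, 0.0104] r [-0.05, -0.67, -0.44]
```

Call:
{"name": "jog_arm", "arguments": {"rows": [{"tx": -0.017, "ty": -0.037, "tz": 0.018, "rx": -0.1, "ry": -1.3, "rz": -0.9, "grip": 0.65}, {"tx": -0.016, "ty": -0.038, "tz": 0.019, "rx": -0.1, "ry": -1.3, "rz": -0.8, "grip": 0.65}, {"tx": -0.015, "ty": -0.038, "tz": 0.019, "rx": -0.1, "ry": -1.3, "rz": -0.8, "grip": 0.65}, {"tx": -0.014, "ty": -0.038, "tz": 0.019, "rx": -0.1, "ry": -1.3, "rz": -0.8, "grip": 0.65}, {"tx": -0.008, "ty": -0.024, "tz": 0.01, "rx": 0, "ry": -0.7, "rz": -0.5, "grip": 0.65}]}}

```text
time_s: 3.7
tool_pos: [0.4202, -0.1717, 0.3458]
eef_rot: [-179.6, 26.4, 177.3]
contact_force: [1.2, 0.0, 0.3]
opening: 0.648
```

Run:
```python
from h import *
jog(W(.177,0,.09),TR)
```

```text
t 3.7 pos [ 0.4202 -0.1717  0.3458] rem mm [ 124.6   12.2 -149.4] rot [-0.5  1.4 -0.2] rows 4.3 open 0.65 F [1.2 0.  0.3]
 t [-0.0103, 0.0045, 0.0436] r [-0.12, 0.32, -0.04]
 t [-0.0105, 0.0044, 0.0435] r [-0.12, 0.32, -0.04]
 t [-0.0108, 0.0043, 0.0435] r [-0.12, 0.32, -0.04]
 t [-0.011, 0.0042, 0.0434] r [-0.12, 0.32, -0.04]
 t [-0.0037, 0.0014, 0.0144] r [-0.04, 0.11, -0.01]
```

Call:
{"name": "jog_arm", "arguments": {"rows": [{"tx": -0.012, "ty": 0.006, "tz": 0.044, "rx": -0.1, "ry": 0.3, "rz": 0, "grip": 0.65}, {"tx": -0.011, "ty": 0.004, "tz": 0.043, "rx": -0.1, "ry": 0.3, "rz": 0, "grip": 0.65}, {"tx": -0.011, "ty": 0.004, "tz": 0.04, "rx": -0.1, "ry": 0.3, "rz": 0, "grip": 0.65}, {"tx": -0.009, "ty": 0.004, "tz": 0.035, "rx": -0.1, "ry": 0.3, "rz": 0, "grip": 0.65}, {"tx": 0, "ty": 0, "tz": 0, "rx": 0, "ry": 0, "rz": 0, "grip": 0.65}]}}

```text
time_s: 4.2
tool_pos: [0.5339, -0.1712, 0.2164]
eef_rot: [-179.6, 25.3, 176.5]
contact_force: [-0.4, 0.0, 0.2]
opening: 0.646
```

Run:
```python
from h import *
jog(W(.177,0,.09),TR)
for k,n in enumerate(("side","top")):
    c=eyes.capture(n); im=draw(c,O,L,6); q=proj(c,W(.15,0,0))[0]*6; u,v=(q-[400,300]).astype(int)
    cv2.imwrite(f"pics/p{k}.png",im[max(v-50,0):v+550,u:u+800])
```

```text
t 4.2 pos [ 0.5339 -0.1712  0.2164] rem mm [ 10.9  11.7 -20. ] rot [-0.8  0.3 -0.9] rows 1 open 0.65 F [-0.4  0.   0.2]
 t [-0.0006, 0.0125, 0.0224] r [-0.81, 0.34, -0.93]
```

View pics/p0.png

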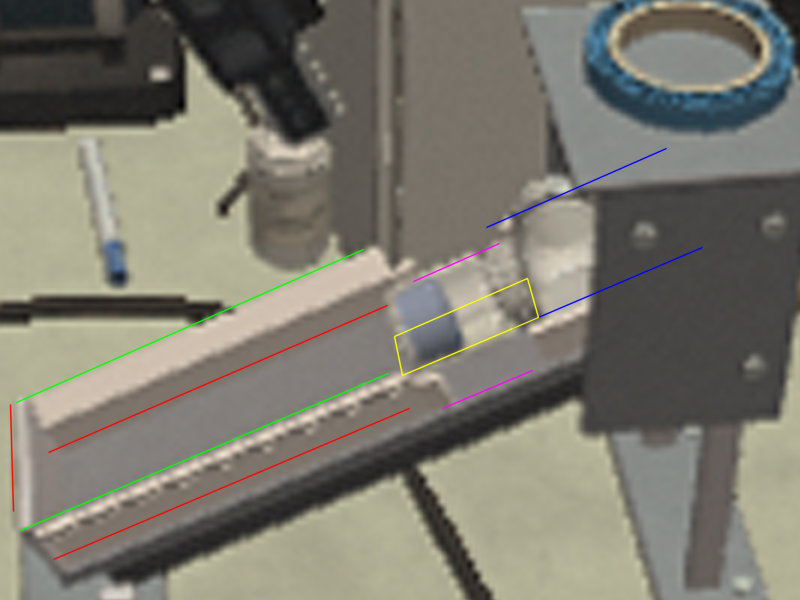

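View pics/p1.png

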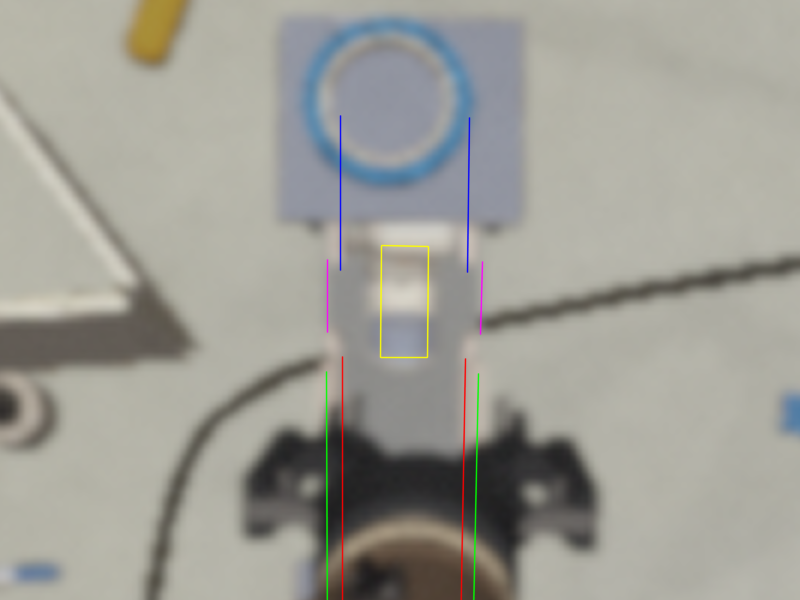

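Call:
{"name": "jog_arm", "arguments": {"rows": [{"tx": 0, "ty": 0.012, "tz": 0.02, "rx": -0.8, "ry": 0.3, "rz": -0.9, "grip": 0.7}, {"tx": 0, "ty": 0, "tz": 0, "rx": 0, "ry": 0, "rz": 0, "grip": 0.7}]}}

```text
time_s: 4.5
tool_pos: [0.5449, -0.1622, 0.2067]
eef_rot: [-179.6, 25.7, 177.6]
contact_force: [-0.6, 0.9, -0.9]
opening: 0.701
```

Run:
```python
from h import *
jog(W(.177,0,.03),TR)
```

```text
t 4.5 pos [ 0.5449 -0.1622  0.2067] rem mm [ 25.1   1.5 -64.7] rot [-0.3  0.7  0.1] rows 1.5 open 0.7 F [-0.6  0.9 -0.9]
 t [0.0036, 0.002, 0.0448] r [-0.22, 0.46, 0.05]
 t [0.0017, 0.001, 0.0243] r [-0.12, 0.25, 0.03]
```

Call:
{"name": "jog_arm", "arguments": {"rows": [{"tx": 0.003, "ty": 0.002, "tz": 0.025, "rx": -0.2, "ry": 0.5, "rz": 0, "grip": 0.7}, {"tx": 0.002, "ty": 0.001, "tz": 0.025, "rx": -0.1, "ry": 0.2, "rz": 0, "grip": 0.7}, {"tx": 0, "ty": 0, "tz": 0.014, "rx": 0, "ry": 0, "rz": 0, "grip": 0.7}, {"tx": 0, "ty": 0, "tz": 0, "rx": 0, "ry": 0, "rz": 0, "grip": 0.7}]}}

```text
time_s: 4.9
tool_pos: [0.573, -0.165, 0.158]
eef_rot: [-179.4, 26.1, 177.7]
contact_force: [0.2, 0.5, -0.2]
opening: 0.7
```

Run:
```python
from h import *
jog(W(.177,0,.005),TR)
for k,n in enumerate(("side","top")):
    c=eyes.capture(n); im=draw(c,O,L,6); q=proj(c,W(.17,0,0))[0]*6; u,v=(q-[300,300]).astype(int)
    cv2.imwrite(f"pics/q{k}.png",im[max(v-50,0):v+450,u:u+600])
```

```text
t 4.9 pos [ 0.573 -0.165  0.158] rem mm [  7.7   3.9 -38.7] rot [-0.6  1.1  0.2] rows 1 open 0.7 F [ 0.2  0.5 -0.2]
 t [0.0103, 0.0046, 0.038] r [-0.55, 1.07, 0.17]
```

View pics/q0.png

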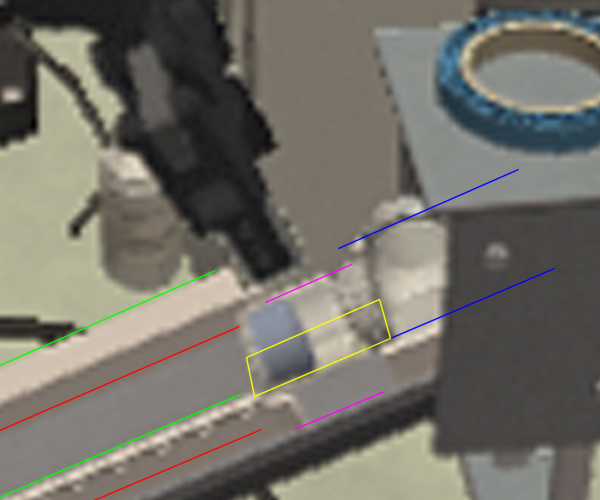

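View pics/q1.png

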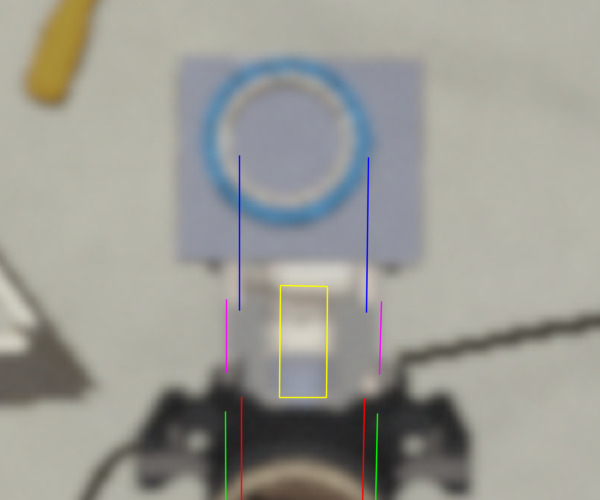

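Call:
{"name": "jog_arm", "arguments": {"rows": [{"tx": 0.006, "ty": 0.004, "tz": 0.01, "rx": -0.6, "ry": 1.1, "rz": 0.2, "grip": 0.7}, {"tx": 0.005, "ty": 0.001, "tz": 0.005, "rx": 0, "ry": 0, "rz": 0, "grip": 0.7}, {"tx": 0, "ty": 0, "tz": 0, "rx": 0, "ry": 0, "rz": 0, "grip": 0.7}]}}

```text
time_s: 5.3
tool_pos: [0.5715, -0.1612, 0.1437]
eef_rot: [-179.9, 25.3, 177.5]
contact_force: [0.1, -0.1, 0.0]
opening: 0.701
```

Run:
```python
from h import *
jog(W(.177,0,.005),TR)
```

```text
t 5.3 pos [ 0.5715 -0.1612  0.1437] rem mm [  9.2   0.1 -24.4] rot [-0.1  0.3 -0. ] rows 1 open 0.7 F [ 0.1 -0.1  0. ]
 t [0.0021, 0.0005, 0.026] r [-0.08, 0.31, -0.01]
```

Call:
{"name": "jog_arm", "arguments": {"rows": [{"tx": 0.001, "ty": 0, "tz": 0.012, "rx": 0, "ry": 0.2, "rz": 0, "grip": 0.7}, {"tx": 0.001, "ty": 0, "tz": 0.01, "rx": 0, "ry": 0.1, "rz": 0, "grip": 0.7}, {"tx": 0.001, "ty": 0, "tz": 0.003, "rx": 0, "ry": 0, "rz": 0, "grip": 0.7}, {"tx": 0, "ty": 0, "tz": 0, "rx": 0, "ry": 0, "rz": 0, "grip": 0.7}]}}

```text
time_s: 5.7
tool_pos: [0.5799, -0.1615, 0.1174]
eef_rot: [-179.9, 25.0, 177.5]
contact_force: [0.3, 0.6, 0.6]
opening: 0.698
```

Run:
```python
from h import *
jog(W(.177,0,.003),TR)
for k,n in enumerate(("side","top")):
    c=eyes.capture(n); im=draw(c,O,L,6); q=proj(c,W(.17,0,0))[0]*6; u,v=(q-[300,300]).astype(int)
    cv2.imwrite(f"pics/r{k}.png",im[max(v-50,0):v+450,u:u+600])
```

```text
t 5.7 pos [ 0.5799 -0.1615  0.1174] rem mm [1.6 0.3 0.1] rot [-0.1 -0.  -0. ] rows 1 open 0.7 F [0.3 0.6 0.6]
 t [-0.0015, 0.0004, 0.0006] r [-0.08, -0.04, -0.01]
```

View pics/r0.png

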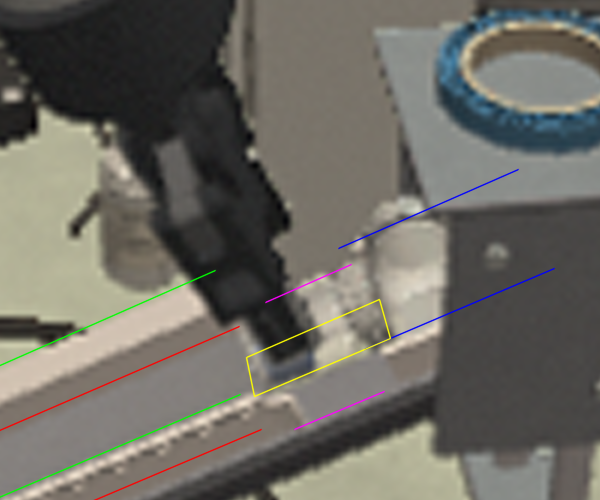

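View pics/r1.png

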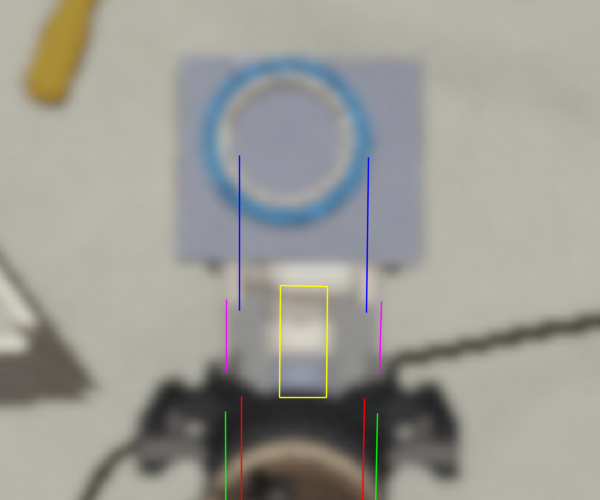

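Run:
```python
from h import *
c=eyes.capture("side"); S=10
im=cv2.resize(c["image"],None,fx=S,fy=S,interpolation=cv2.INTER_CUBIC)
for z,col in((.0,(0,0,255)),(.01,(0,255,0)),(.02,(255,255,0))):
  for y in(-.03,.03):
    for x in(.1645,.1755,.1865):
      q=((proj(c,W(x,y,z))[0]+.5)*S).astype(int); cv2.circle(im,tuple(map(int,q)),3,col,-1)
q=((proj(c,W(.17,0,0))[0]+.5)*S).astype(int); u,v=q-[300,350]
cv2.imwrite("pics/s0.png",im[v:v+600,u:u+700])
```

```text
(no output)
```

View pics/s0.png

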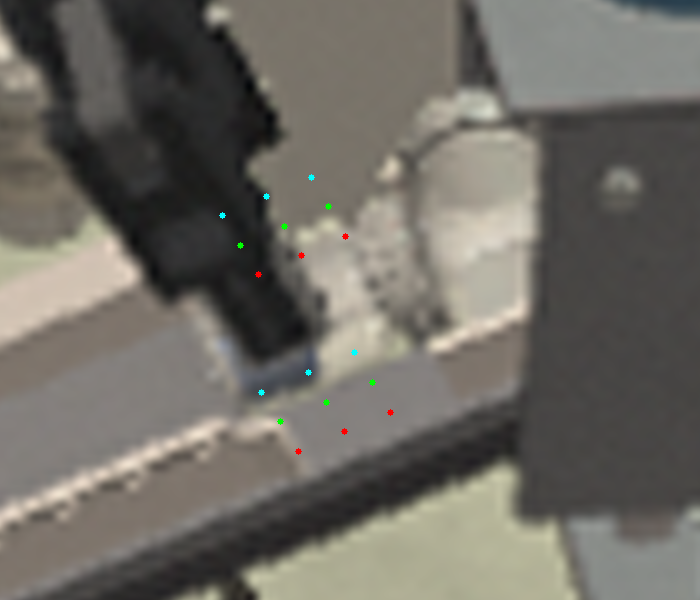

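Run:
```python
from h import *
c=eyes.capture("top"); S=10
im=cv2.resize(c["image"],None,fx=S,fy=S,interpolation=cv2.INTER_CUBIC)
im=cv2.convertScaleAbs(im,alpha=1.4,beta=20)
for z,col in((.0,(0,0,255)),(.01,(0,255,0)),(.02,(255,255,0))):
  for y in(-.03,.03):
    for x in(.1645,.1755,.1865):
      q=((proj(c,W(x,y,z))[0]+.5)*S).astype(int); cv2.circle(im,tuple(map(int,q)),3,col,-1)
q=((proj(c,W(.17,0,0))[0]+.5)*S).astype(int); u,v=q-[300,300]
cv2.imwrite("pics/s1.png",im[v:v+600,u:u+600])
```

```text
(no output)
```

View pics/s1.png

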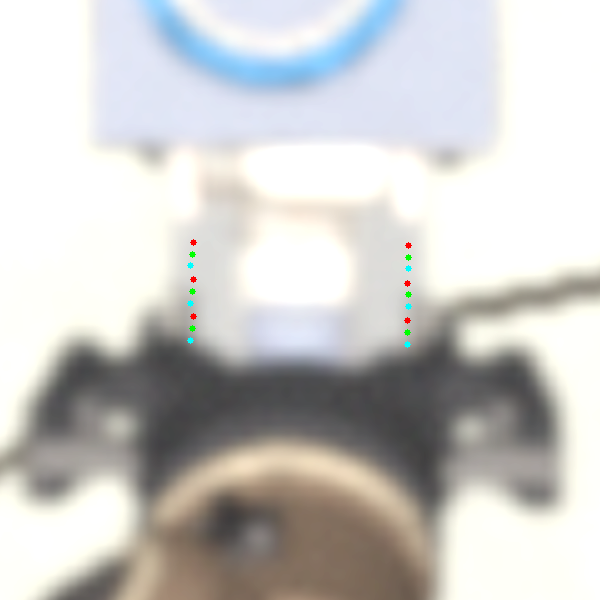

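Call:
{"name": "jog_arm", "arguments": {"rows": [{"tx": -0.006, "ty": 0, "tz": 0, "rx": 0, "ry": 0, "rz": 0, "grip": 0.6}, {"tx": 0, "ty": 0, "tz": 0.003, "rx": 0, "ry": 0, "rz": 0, "grip": 0.6}, {"tx": 0, "ty": 0, "tz": 0.002, "rx": 0, "ry": 0, "rz": 0, "grip": 0.6}, {"tx": 0, "ty": 0, "tz": 0, "rx": 0, "ry": 0, "rz": 0, "grip": 0.6}]}}

```text
time_s: 6.3
tool_pos: [0.5898, -0.1628, 0.1185]
eef_rot: [-179.8, 25.3, 177.5]
contact_force: [-0.1, 0.1, 0.2]
opening: 0.602
```

Run:
```python
from h import *
jog(W(.177,0,.003),TR)
c=eyes.capture("side"); S=10
im=cv2.resize(c["image"],None,fx=S,fy=S,interpolation=cv2.INTER_CUBIC)
for z,col in((.0,(0,0,255)),(.01,(0,255,0)),(.02,(255,255,0))):
  for y in(-.025,):
    for x in(.1645,.1755,.1865):
      q=((proj(c,W(x,y,z))[0]+.5)*S).astype(int); cv2.circle(im,tuple(map(int,q)),3,col,-1)
q=((proj(c,W(.17,0,0))[0]+.5)*S).astype(int); u,v=q-[300,350]
cv2.imwrite("pics/s2.png",im[v:v+600,u:u+700])
```

```text
t 6.3 pos [ 0.5898 -0.1628  0.1185] rem mm [-8.3  1.7 -1. ] rot [-0.2  0.3  0. ] rows 1 open 0.6 F [-0.1  0.1  0.2]
 t [0.008, 0.0013, -0.0027] r [-0.2, 0.26, 0.02]
```

View pics/s2.png

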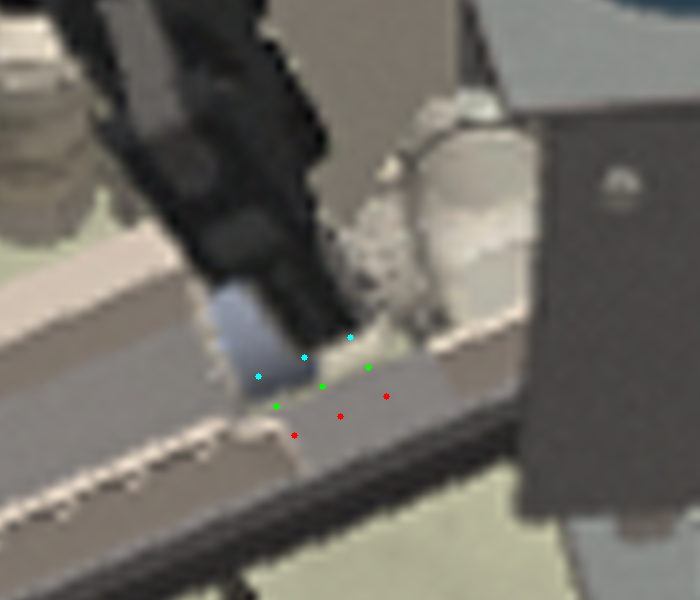

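Call:
{"name": "jog_arm", "arguments": {"rows": [{"tx": 0.001, "ty": 0.001, "tz": 0.005, "rx": 0, "ry": 0, "rz": 0, "grip": 0.6}, {"tx": 0, "ty": 0, "tz": 0.003, "rx": 0, "ry": 0, "rz": 0, "grip": 0.6}, {"tx": 0, "ty": 0, "tz": 0, "rx": 0, "ry": 0, "rz": 0, "grip": 0.6}]}}

```text
time_s: 6.65
tool_pos: [0.5922, -0.1618, 0.1101]
eef_rot: [-179.8, 25.2, 177.5]
contact_force: [-0.3, -0.1, 0.3]
opening: 0.6
```

Run:
```python
from h import *
jog(W(.177,0,.003),TR)
c=eyes.capture("side"); S=10
im=cv2.resize(c["image"],None,fx=S,fy=S,interpolation=cv2.INTER_CUBIC)
for z,col in((.0,(0,0,255)),(.01,(0,255,0)),(.02,(255,255,0))):
  for y in(-.025,):
    for x in(.1645,.1755,.1865):
      q=((proj(c,W(x,y,z))[0]+.5)*S).astype(int); cv2.circle(im,tuple(map(int,q)),3,col,-1)
q=((proj(c,W(.17,0,0))[0]+.5)*S).astype(int); u,v=q-[300,350]
cv2.imwrite("pics/s3.png",im[v:v+600,u:u+700])
```

```text
t 6.65 pos [ 0.5922 -0.1618  0.1101] rem mm [-10.7   0.6   7.4] rot [-0.2  0.2  0. ] rows 1 open 0.6 F [-0.3 -0.1  0.3]
 t [0.0065, 0.0001, -0.0113] r [-0.19, 0.24, 0.02]
```

View pics/s3.png

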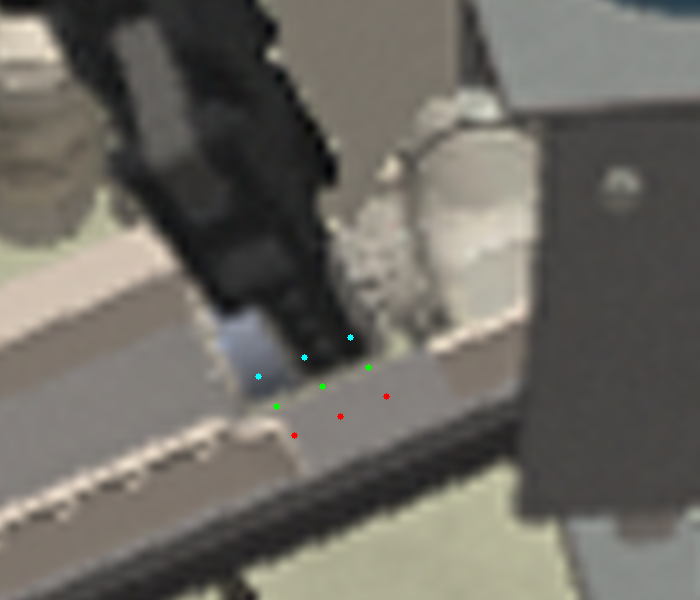

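Call:
{"name": "jog_arm", "arguments": {"rows": [{"tx": 0.002, "ty": 0, "tz": 0.004, "rx": 0, "ry": 0, "rz": 0, "grip": 0.6}, {"tx": 0, "ty": 0, "tz": 0.003, "rx": 0, "ry": 0, "rz": 0, "grip": 0.6}, {"tx": 0, "ty": 0, "tz": 0, "rx": 0, "ry": 0, "rz": 0, "grip": 0.6}]}}

```text
time_s: 7.0
tool_pos: [0.5933, -0.1618, 0.1022]
eef_rot: [-179.8, 25.2, 177.5]
contact_force: [-0.0, -0.2, 0.5]
opening: 0.6
```

Run:
```python
from h import *
jog(W(.177,0,.003),TR)
c=eyes.capture("side"); S=10
im=cv2.resize(c["image"],None,fx=S,fy=S,interpolation=cv2.INTER_CUBIC)
for z,col in((.0,(0,0,255)),(.01,(0,255,0)),(.02,(255,255,0))):
  for y in(-.025,):
    for x in(.1645,.1755,.1865):
      q=((proj(c,W(x,y,z))[0]+.5)*S).astype(int); cv2.circle(im,tuple(map(int,q)),3,col,-1)
q=((proj(c,W(.17,0,0))[0]+.5)*S).astype(int); u,v=q-[300,350]
cv2.imwrite("pics/s4.png",im[v:v+600,u:u+700])
c=eyes.capture("top")
im=cv2.resize(c["image"],None,fx=S,fy=S,interpolation=cv2.INTER_CUBIC)
q=((proj(c,W(.17,0,0))[0]+.5)*S).astype(int); u,v=q-[300,300]
cv2.imwrite("pics/s5.png",im[v:v+600,u:u+600])
```

```text
t 7.0 pos [ 0.5933 -0.1618  0.1022] rem mm [-11.8   0.7  15.3] rot [-0.2  0.2  0. ] rows 1 open 0.6 F [-0.  -0.2  0.5]
 t [0.0041, 0.0001, -0.0189] r [-0.18, 0.21, 0.02]
```

View pics/s4.png

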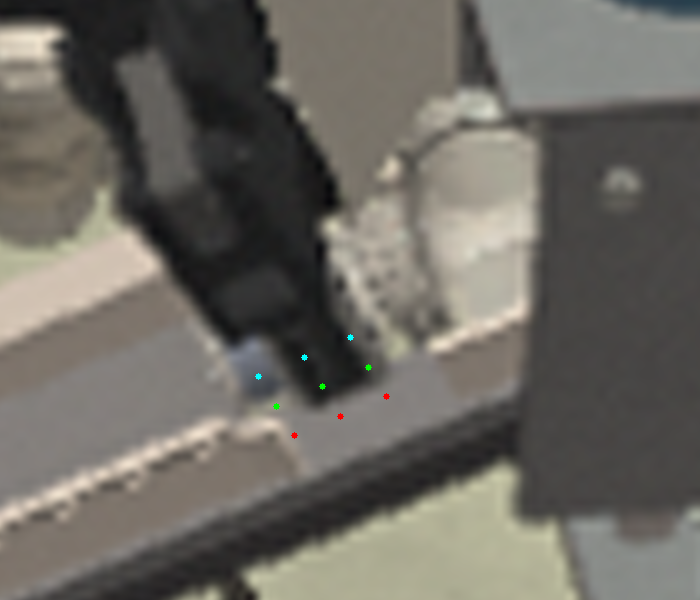

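View pics/s5.png

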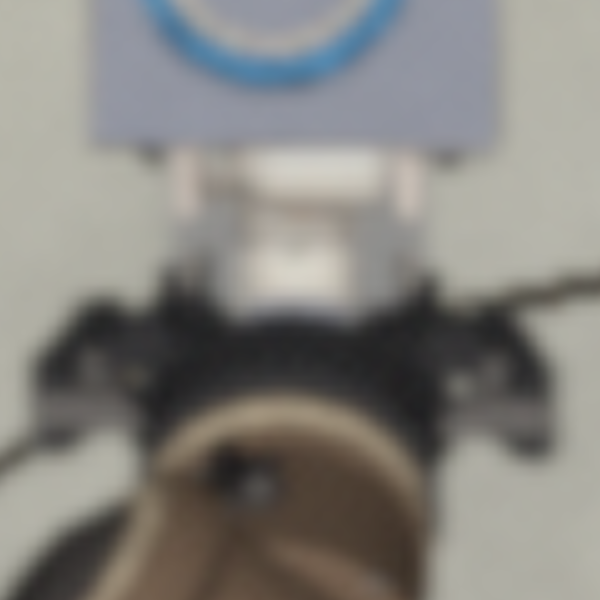

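Call:
{"name": "jog_arm", "arguments": {"rows": [{"tx": 0.002, "ty": 0, "tz": 0, "rx": 0, "ry": 0, "rz": 0, "grip": 0.5}, {"tx": 0, "ty": 0, "tz": 0, "rx": 0, "ry": 0, "rz": 0, "grip": 0.3}, {"tx": 0, "ty": 0, "tz": 0, "rx": 0, "ry": 0, "rz": 0, "grip": 0.2}, {"tx": 0, "ty": 0, "tz": 0, "rx": 0, "ry": 0, "rz": 0, "grip": 0.2}], "grip_force": 40}}

```text
time_s: 7.5
tool_pos: [0.5911, -0.1609, 0.1018]
eef_rot: [-179.9, 25.2, 177.5]
contact_force: [0.5, 0.1, -0.2]
opening: 0.376
```

Run:
```python
from h import *
jog(W(.177,0,.003),TR)
S=10
c=eyes.capture("side")
im=cv2.resize(c["image"],None,fx=S,fy=S,interpolation=cv2.INTER_CUBIC)
q=((proj(c,W(.17,0,0))[0]+.5)*S).astype(int); u,v=q-[300,350]
cv2.imwrite("pics/s6.png",im[v:v+600,u:u+700])
```

```text
t 7.5 pos [ 0.5911 -0.1609  0.1018] rem mm [-9.6 -0.3 15.7] rot [-0.1  0.2  0. ] rows 1 open 0.38 F [ 0.5  0.1 -0.2]
 t [0.002, -0.0007, -0.0183] r [-0.1, 0.19, 0.01]
```

View pics/s6.png

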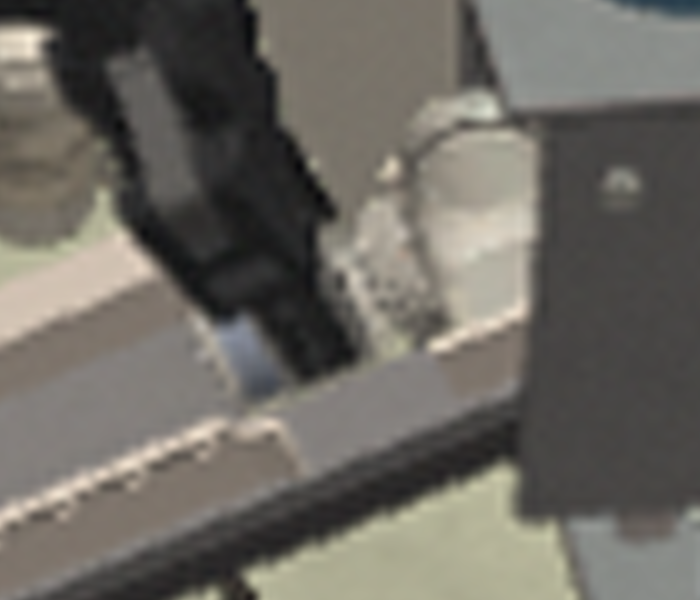

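Call:
{"name": "jog_arm", "arguments": {"rows": [{"tx": 0, "ty": 0, "tz": 0, "rx": 0, "ry": 0, "rz": 0, "grip": 0.1}, {"tx": 0, "ty": 0, "tz": 0, "rx": 0, "ry": 0, "rz": 0, "grip": 0.1}, {"tx": 0, "ty": 0, "tz": -0.006, "rx": 0, "ry": 0, "rz": 0, "grip": 0.1}, {"tx": 0, "ty": 0, "tz": -0.002, "rx": 0, "ry": 0, "rz": 0, "grip": 0.1}], "grip_force": 70}}

```text
time_s: 7.95
tool_pos: [0.5872, -0.1607, 0.1088]
eef_rot: [-179.9, 25.1, 177.5]
contact_force: [-0.1, 0.6, -1.8]
opening: 0.363
```

Run:
```python
from h import *
jog(W(.177,0,.003),TR)
S=10
c=eyes.capture("side")
im=cv2.resize(c["image"],None,fx=S,fy=S,interpolation=cv2.INTER_CUBIC)
q=((proj(c,W(.17,0,0))[0]+.5)*S).astype(int); u,v=q-[300,350]
cv2.imwrite("pics/s7.png",im[v:v+600,u:u+700])
```

```text
t 7.95 pos [ 0.5872 -0.1607  0.1088] rem mm [-5.7 -0.4  8.7] rot [-0.1  0.1  0. ] rows 1 open 0.36 F [-0.1  0.6 -1.8]
 t [0.0014, -0.0007, -0.0103] r [-0.1, 0.13, 0.03]
```

View pics/s7.png

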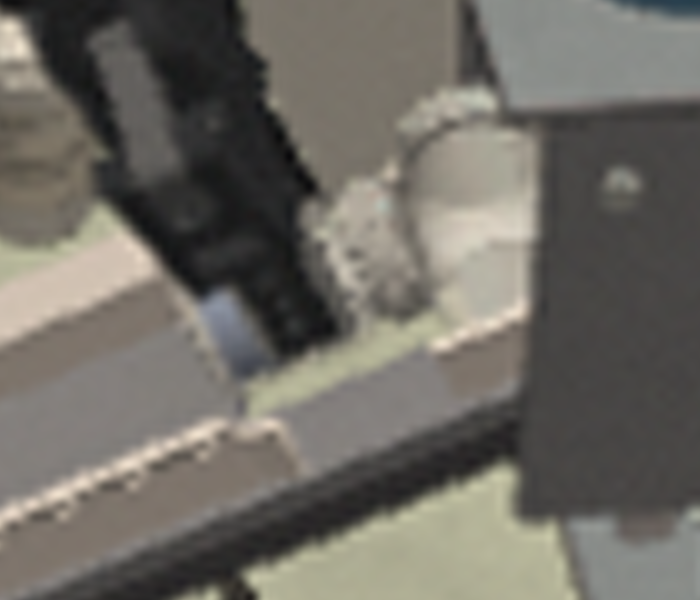

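Call:
{"name": "jog_arm", "arguments": {"rows": [{"tx": 0, "ty": 0, "tz": -0.03, "rx": 0, "ry": 0, "rz": 0, "grip": 0.1}, {"tx": 0, "ty": 0, "tz": -0.045, "rx": 0, "ry": 0, "rz": 0, "grip": 0.1}, {"tx": 0, "ty": 0, "tz": -0.04, "rx": 0, "ry": 0, "rz": 0, "grip": 0.1}, {"tx": 0, "ty": 0, "tz": -0.01, "rx": 0, "ry": 0, "rz": 0, "grip": 0.1}, {"tx": 0, "ty": 0, "tz": 0, "rx": 0, "ry": 0, "rz": 0, "grip": 0.1}]}}

```text
time_s: 8.5
tool_pos: [0.5305, -0.1582, 0.2233]
eef_rot: [-179.9, 24.8, 177.5]
contact_force: [0.0, -0.1, -0.9]
opening: 0.365
```

Run:
```python
from h import *
jog(W(.14,0,.1),TR)
S=6
for k,n in enumerate(("side","top")):
    c=eyes.capture(n)
    im=draw(c,O,L,S)
    q=((proj(c,W(.12,0,.03))[0]+.5)*S).astype(int); u,v=q-[400,300]
    cv2.imwrite(f"pics/u{k}.png",im[max(v,0):v+600,u:u+800])
```

```text
t 8.5 pos [ 0.5305 -0.1582  0.2233] rem mm [-23.5   0.3 -33.5] rot [-0.1 -0.2 -0. ] rows 1 open 0.36 F [ 0.  -0.1 -0.9]
 t [0.0354, -0.0007, 0.0206] r [-0.09, -0.18, -0.03]
```

View pics/u0.png

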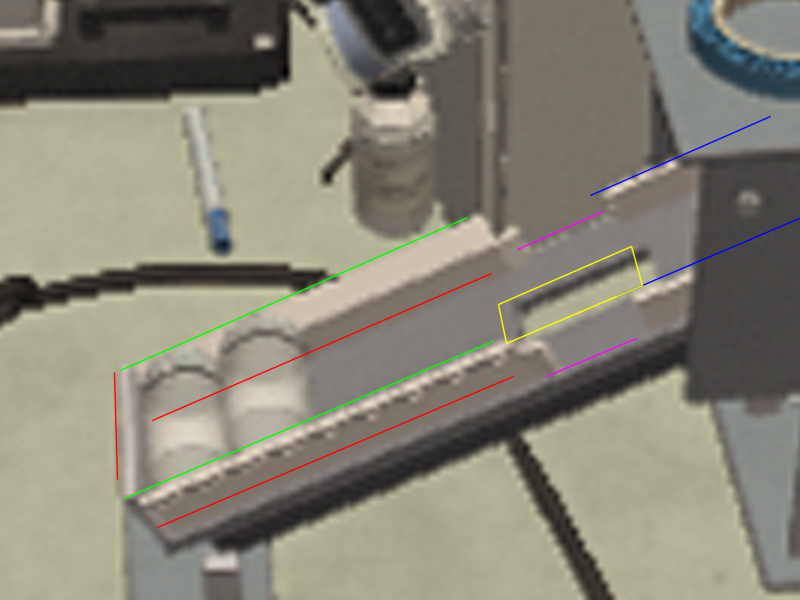

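View pics/u1.png

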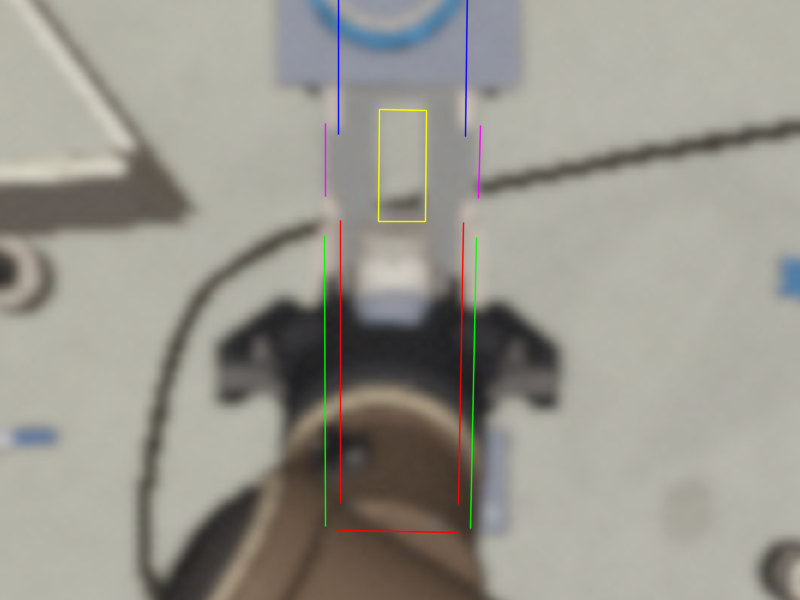

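Run:
```python
from h import *
S=10
for k,n in enumerate(("side","top")):
    c=eyes.capture(n)
    im=cv2.resize(c["image"],None,fx=S,fy=S,interpolation=cv2.INTER_CUBIC)
    q=((proj(c,W(.17,0,0))[0]+.5)*S).astype(int); u,v=q-[350,300]; print(n,u,v)
    cv2.imwrite(f"pics/v{k}.png",im[max(v,0):v+600,u:u+700])
```

```text
side 2523 1780
top 2138 1489
```

View pics/v0.png

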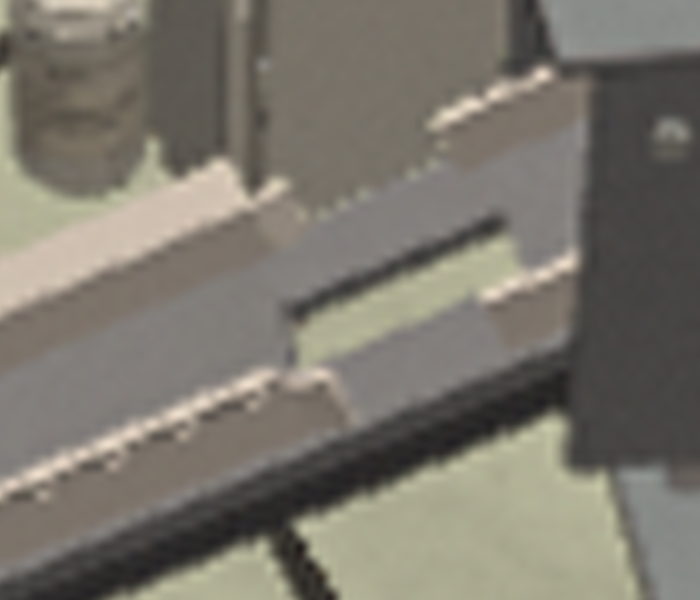

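View pics/v1.png

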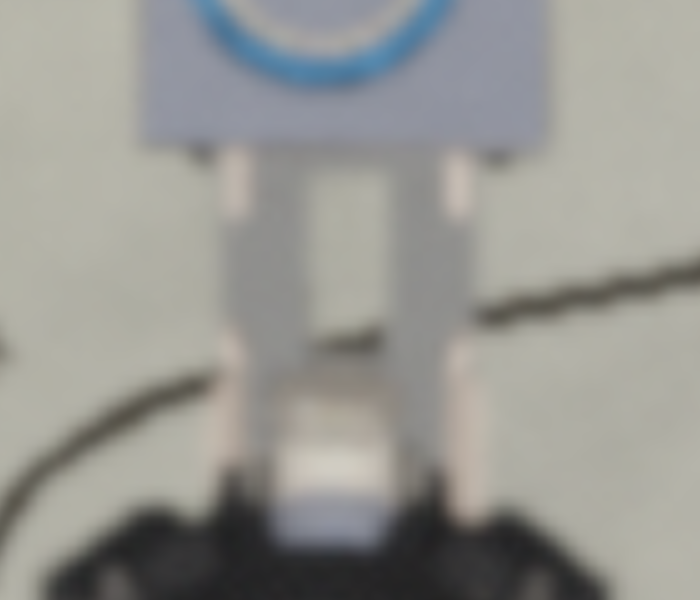

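Run:
```python
from h import *
cs=[eyes.capture("side"),eyes.capture("top")]
off=[np.array([2523,1780]),np.array([2138,1489])]
side=[((148,11,0),(290,312)),((203,11,0),(503,218)),((148,-11,0),(297,365)),((160,-36,0),(352,420)),((196,-36,0),(505,350))]
topu=[((175,11,0),308),((175,-11,0),388),((178,36,0),225),((178,-36,0),470)]
topv=[((203,0,0),170),((196,32,16),217),((196,-32,16),219),((160,32,16),330),((160,-32,16),335)]
def res(p,ws=1,wt=1):
    o,R=lane(p[3],p[:3]); r=[]
    for X,q in side: r+=list(ws*((proj(cs[0],o+R@np.array(X)/1000)[0]+.5)-(np.array(q)+off[0])/10))
    for X,q in topu: r.append(wt*((proj(cs[1],o+R@np.array(X)/1000)[0]+.5)[0]-(q+off[1][0])/10))
    for X,q in topv: r.append(wt*((proj(cs[1],o+R@np.array(X)/1000)[0]+.5)[1]-(q+off[1][1])/10))
    return r
f=least_squares(res,[.425,-.154,.04,-2.5]); print(f.x,np.round(f.fun,1))
f=least_squares(lambda p:np.r_[res(p),(p[2]-.04)*2000],[.425,-.154,.04,-2.5]); print(f.x,np.round(f.fun,1))
for c in cs:
  for n in("lane","slot","wall_top","hood_edge","full_jar_mid","empty_jar_1_mid"): 
    print(n,[(np.array(d["point"]).round(4),round(d["conf"],2)) for d in tip_of(c,n)[:2]])
s=readout.sense();print(s["tool_pos"],s["time_s"])
```

```text
[ 0.4282066  -0.15121445  0.03931236 -3.30041139] [-1.2 -0.9 -0.2 -0.8 -0.6  0.3  0.4  0.4  0.3  1.2  0.  -0.1 -0.6  0.6
 -0.2 -1.  -0.6 -0.   0.2]
[ 0.4280961  -0.15163475  0.03995413 -3.26976625] [-1.2 -1.  -0.2 -1.  -0.6  0.2  0.4  0.3  0.3  1.1  0.1 -0.  -0.5  0.7
 -0.2 -1.  -0.6  0.   0.2 -0.1]
lane [(array([ 0.4283, -0.1506,  0.0406]), 0.81)]
slot [(array([ 0.5888, -0.1585,  0.1118]), 0.77)]
wall_top [(array([ 0.4835, -0.1583,  0.0914]), 0.63)]
hood_edge [(array([ 0.6075, -0.1601,  0.2135]), 0.86)]
full_jar_mid [(array([ 0.5164, -0.1552,  0.2443]), 0.72)]
empty_jar_1_mid [(array([ 0.4363, -0.1518,  0.063 ]), 0.54)]
lane []
slot [(array([ 0.5856, -0.1599,  0.1114]), 0.95)]
wall_top []
hood_edge [(array([ 0.6061, -0.1581,  0.2139]), 0.73)]
full_jar_mid [(array([ 0.5172, -0.1565,  0.2405]), 0.52)]
empty_jar_1_mid []
[ 0.53013045 -0.15765305  0.22154239] 9.4
```

```bash
sed -i 's/^O,L=.*/O,L=lane(-3.0,(0.4282,-0.1514,0.0398))/' h.py
python3 - <<'E'
from h import *
print(readout.sense()["joints"].round(1), (L.T@(readout.sense()["tool_pos"]-O)).round(4))
jog(W(.125,0,.075),TC)
E
```

```text
[ -27.3   -5.3  121.    15.    42.7 -123.9] [ 0.1694 -0.0009  0.1216]
t 9.4 pos [ 0.5301 -0.1577  0.2215] rem mm [-20.5   2.  -60.9] rot [-0.1 -0.5 90.4] rows 11.3 open 0.36 F [-0.   0.5 -1.3]
 t [0.0039, 0.0001, 0.0041] r [-0.01, -0.04, 8.0]
 t [0.0039, -0.0005, 0.0041] r [-0.01, -0.04, 8.0]
 t [0.0038, -0.001, 0.0041] r [-0.01, -0.04, 8.0]
 t [0.0036, -0.0015, 0.0041] r [-0.01, -0.04, 8.0]
 t [0.0034, -0.002, 0.0041] r [-0.01, -0.04, 8.0]
```

Call:
{"name": "jog_arm", "arguments": {"rows": [{"tx": 0.003, "ty": 0, "tz": 0, "rx": 0, "ry": 0, "rz": 8, "grip": 0.1}, {"tx": 0.003, "ty": 0, "tz": 0, "rx": 0, "ry": 0, "rz": 8, "grip": 0.1}, {"tx": 0.003, "ty": -0.001, "tz": 0, "rx": 0, "ry": 0, "rz": 8, "grip": 0.1}, {"tx": 0.003, "ty": -0.001, "tz": 0, "rx": 0, "ry": 0, "rz": 8, "grip": 0.1}, {"tx": 0.003, "ty": -0.002, "tz": 0, "rx": 0, "ry": 0, "rz": 8, "grip": 0.1}]}}

```text
time_s: 9.9
tool_pos: [0.5161, -0.1567, 0.2159]
eef_rot: [163.0, 18.3, 133.2]
contact_force: [-0.2, 0.4, -1.6]
opening: 0.363
```

Run:
```python
from h import *
print(readout.sense()["joints"].round(1), (L.T@(readout.sense()["tool_pos"]-O)).round(4))
jog(W(.125,0,.09),TC,6)
```

```text
[-28.1  -6.7 123.   15.6  42.1 -83.7] [ 0.1542 -0.0006  0.1223]
t 9.9 pos [ 0.5161 -0.1567  0.2159] rem mm [-12.8   1.3 -41.7] rot [-0.2 -0.3 48.9] rows 6.1 open 0.36 F [-0.2  0.4 -1.6]
 t [0.0036, -0.0031, 0.0053] r [-0.02, -0.04, 8.0]
 t [0.0032, -0.0035, 0.0053] r [-0.02, -0.04, 8.0]
 t [0.0027, -0.004, 0.0053] r [-0.02, -0.04, 8.0]
 t [0.0021, -0.0043, 0.0053] r [-0.02, -0.04, 8.0]
 t [0.0015, -0.0045, 0.0053] r [-0.02, -0.04, 8.0]
 t [0.0008, -0.0047, 0.0053] r [-0.02, -0.04, 8.0]
```

Call:
{"name": "jog_arm", "arguments": {"rows": [{"tx": 0.004, "ty": -0.003, "tz": 0, "rx": 0, "ry": 0, "rz": 8.3, "grip": 0.1}, {"tx": 0.003, "ty": -0.004, "tz": 0, "rx": 0, "ry": 0, "rz": 8.3, "grip": 0.1}, {"tx": 0.003, "ty": -0.004, "tz": 0, "rx": 0, "ry": 0, "rz": 8.3, "grip": 0.1}, {"tx": 0.002, "ty": -0.004, "tz": 0, "rx": 0, "ry": 0, "rz": 8.3, "grip": 0.1}, {"tx": 0.001, "ty": -0.005, "tz": 0, "rx": 0, "ry": 0, "rz": 8.3, "grip": 0.1}]}}

```text
time_s: 10.4
tool_pos: [0.4935, -0.1552, 0.2063]
eef_rot: [155.2, 2.4, 92.4]
contact_force: [0.3, -0.5, -1.0]
opening: 0.364
```

Run:
```python
from h import *
print(readout.sense()["joints"].round(1), (L.T@(readout.sense()["tool_pos"]-O)).round(4))
jog(W(.125,0,.05),TC,6)
```

```text
[-29.6  -8.8 126.1  16.7  41.5 -43. ] [ 0.1297 -0.0004  0.1232]
t 10.4 pos [ 0.4935 -0.1552  0.2063] rem mm [ 26.7  -1.  -68.3] rot [-0.1 -0.1  5.9] rows 1.6 open 0.36 F [ 0.3 -0.5 -1. ]
 t [0.0004, -0.0027, 0.0449] r [-0.07, -0.08, 3.63]
 t [0.0002, -0.0018, 0.0283] r [-0.05, -0.05, 2.28]
```

Call:
{"name": "jog_arm", "arguments": {"rows": [{"tx": 0, "ty": -0.003, "tz": 0.025, "rx": 0, "ry": 0, "rz": 3, "grip": 0.1}, {"tx": 0, "ty": -0.002, "tz": 0.025, "rx": 0, "ry": 0, "rz": 2.5, "grip": 0.1}, {"tx": 0, "ty": 0, "tz": 0.008, "rx": 0, "ry": 0, "rz": 0, "grip": 0.1}, {"tx": 0, "ty": 0, "tz": 0, "rx": 0, "ry": 0, "rz": 0, "grip": 0.1}]}}

```text
time_s: 10.8
tool_pos: [0.5148, -0.1575, 0.1523]
eef_rot: [154.9, 0.1, 87.1]
contact_force: [-0.0, 0.6, -0.1]
opening: 0.36
```

Run:
```python
from h import *
print((L.T@(readout.sense()["tool_pos"]-O)).round(4))
jog(W(.125,0,.03),TC,6)
S=6
for k,n in enumerate(("side","top")):
    c=eyes.capture(n)
    print([(L.T@(np.array(d["point"])-O)).round(4) for d in tip_of(c,"full_jar_mid")[:1]])
    im=draw(c,O,L,S)
    q=((proj(c,W(.12,0,.03))[0]+.5)*S).astype(int); u,v=q-[400,300]
    cv2.imwrite(f"pics/w{k}.png",im[max(v,0):v+600,u:u+800])
```

```text
[ 0.1262 -0.0016  0.0653]
t 10.8 pos [ 0.5148 -0.1575  0.1523] rem mm [ 13.9   0.8 -32.5] rot [0.1 0.  0.1] rows 1 open 0.36 F [-0.   0.6 -0.1]
 t [0.0016, -0.0013, 0.0353] r [0.11, 0.01, 0.12]
[array([0.1241, 0.0033, 0.0957])]
[array([ 0.126 , -0.0025,  0.0948])]
```

View pics/w0.png

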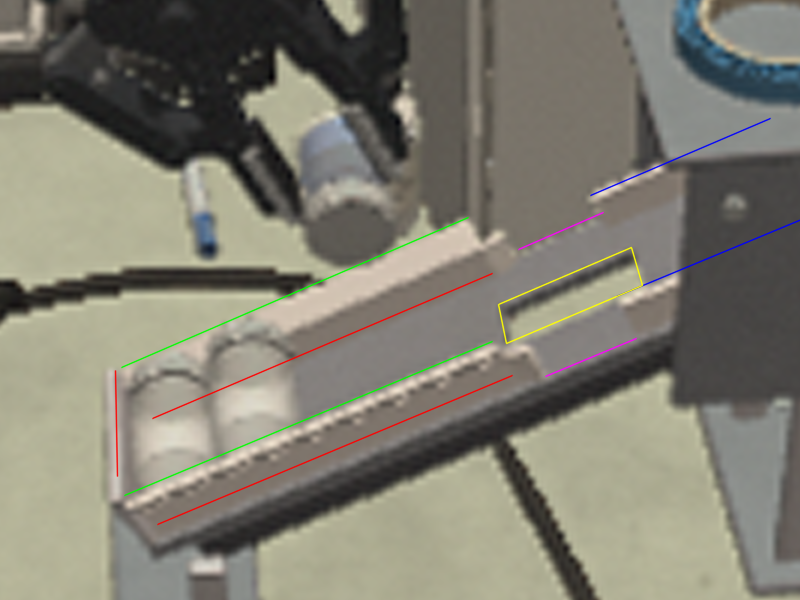

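View pics/w1.png

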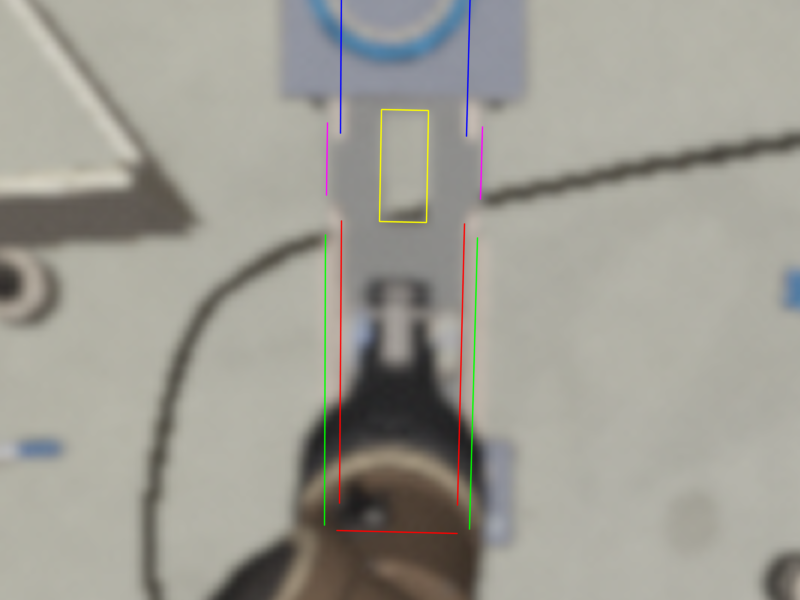

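Run:
```python
from h import *
S=12
c=eyes.capture("top")
im=cv2.resize(c["image"],None,fx=S,fy=S,interpolation=cv2.INTER_CUBIC)
def pt(P,col):
    q=((proj(c,P)[0]+.5)*S).astype(int); cv2.circle(im,tuple(map(int,q)),3,col,-1)
for y in(-.029,0,.029):pt(W(.14,y,0),(0,0,255))
for y in(-.026,0,.026):pt(W(.13,y,.095),(0,255,0))
q=((proj(c,W(.125,0,.05))[0]+.5)*S).astype(int); u,v=q-[350,300]
cv2.imwrite(f"pics/x1.png",im[max(v,0):v+600,u:u+700])
```

```text
(no output)
```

View pics/x1.png

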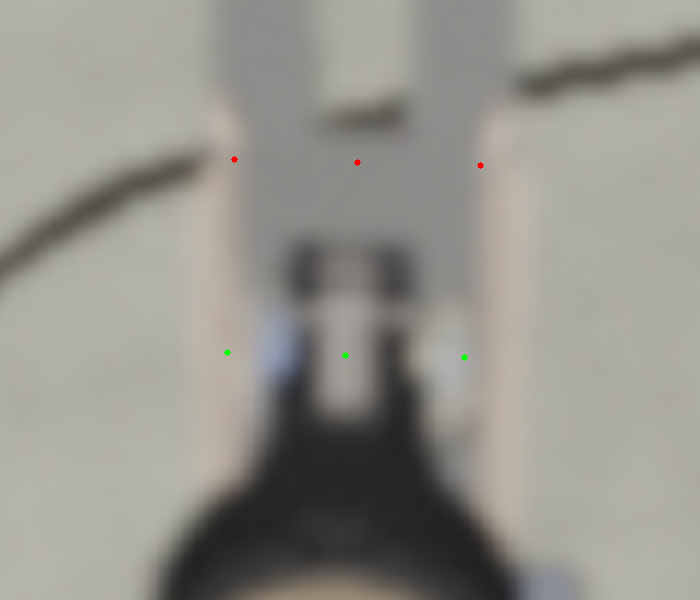

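Call:
{"name": "jog_arm", "arguments": {"rows": [{"tx": 0.002, "ty": -0.001, "tz": 0.02, "rx": 0, "ry": 0, "rz": 0, "grip": 0.1}, {"tx": 0, "ty": 0, "tz": 0.02, "rx": 0, "ry": 0, "rz": 0, "grip": 0.1}, {"tx": 0, "ty": 0, "tz": 0.003, "rx": 0, "ry": 0, "rz": 0, "grip": 0.1}, {"tx": 0, "ty": 0, "tz": 0, "rx": 0, "ry": 0, "rz": 0, "grip": 0.1}]}}

```text
time_s: 11.45
tool_pos: [0.5368, -0.1591, 0.1199]
eef_rot: [154.2, 0.4, 87.1]
contact_force: [-0.0, -0.5, -0.9]
opening: 0.362
```

```bash
cat > l.py <<'E'
from h import *
import sys
tag=sys.argv[1]
print((L.T@(readout.sense()["tool_pos"]-O)).round(4))
jog(W(.125,0.0,-.008),TC,6)
S=12
c=eyes.capture("top")
im=cv2.resize(c["image"],None,fx=S,fy=S,interpolation=cv2.INTER_CUBIC)
q=((proj(c,W(.125,0,.02))[0]+.5)*S).astype(int); u,v=q-[350,300]
cv2.imwrite(f"pics/{tag}1.png",im[max(v,0):v+600,u:u+700])
print([(L.T@(np.array(d["point"])-O)).round(4) for d in tip_of(c,"full_jar_mid")[:1]])
S=8
c=eyes.capture("side")
im=cv2.resize(c["image"],None,fx=S,fy=S,interpolation=cv2.INTER_CUBIC)
q=((proj(c,W(.1,0,.02))[0]+.5)*S).astype(int); u,v=q-[400,300]
cv2.imwrite(f"pics/{tag}0.png",im[max(v,0):v+600,u:u+800])
print([(L.T@(np.array(d["point"])-O)).round(4) for d in tip_of(c,"full_jar_mid")[:1]])
E
python3 l.py y
```

```text
[ 0.1325 -0.002   0.0266]
t 11.45 pos [ 0.5368 -0.1591  0.1199] rem mm [  7.9   1.6 -34.5] rot [0.8 0.3 0.2] rows 1 open 0.36 F [-0.  -0.5 -0.9]
 t [0.0023, -0.008, 0.0345] r [0.84, 0.33, 0.23]
[array([ 0.1315, -0.0016,  0.0523])]
[array([0.1318, 0.0011, 0.0541])]
```

View pics/y1.png

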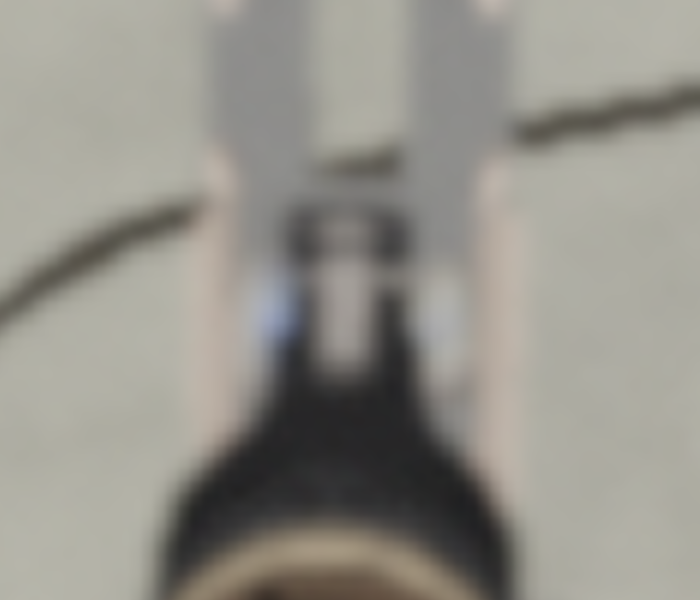

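View pics/y0.png

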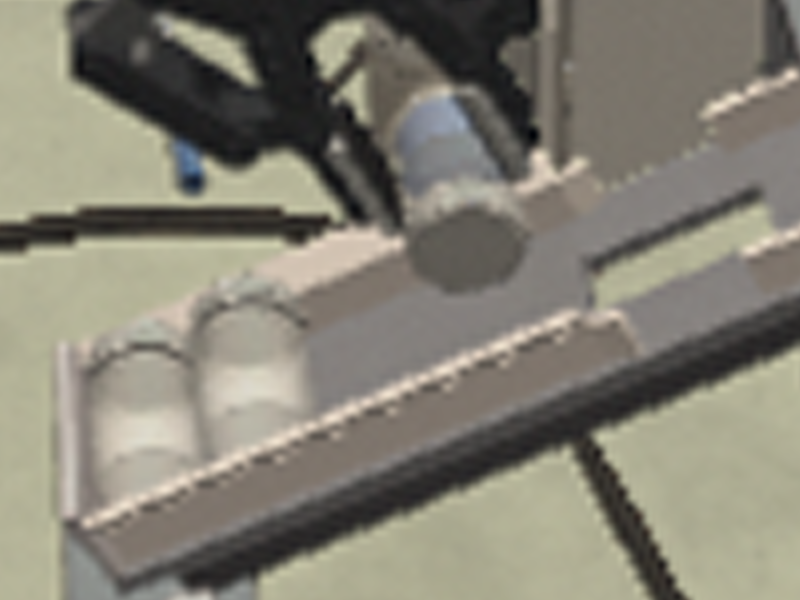

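Call:
{"name": "jog_arm", "arguments": {"rows": [{"tx": 0, "ty": -0.004, "tz": 0.008, "rx": 0.8, "ry": 0.3, "rz": 0.2, "grip": 0.1}, {"tx": 0, "ty": -0.002, "tz": 0.008, "rx": 0.1, "ry": 0, "rz": 0, "grip": 0.1}, {"tx": 0, "ty": 0, "tz": 0.002, "rx": 0, "ry": 0, "rz": 0, "grip": 0.1}, {"tx": 0, "ty": 0, "tz": 0, "rx": 0, "ry": 0, "rz": 0, "grip": 0.1}]}}

```text
time_s: 12.05
tool_pos: [0.54, -0.1602, 0.1018]
eef_rot: [154.9, 0.1, 87.0]
contact_force: [0.2, 0.9, 0.1]
opening: 0.36
```

```bash
python3 l.py z
```

```text
[ 0.1278 -0.0029  0.0088]
t 12.05 pos [ 0.54   -0.1602  0.1018] rem mm [  4.7   2.7 -16.4] rot [0.1 0.1 0. ] rows 1 open 0.36 F [0.2 0.9 0.1]
 t [0.0029, -0.0028, 0.0168] r [0.07, 0.11, 0.03]
[array([ 0.125 , -0.0066,  0.0358])]
[array([ 0.1292, -0.0011,  0.0367])]
```

View pics/z1.png

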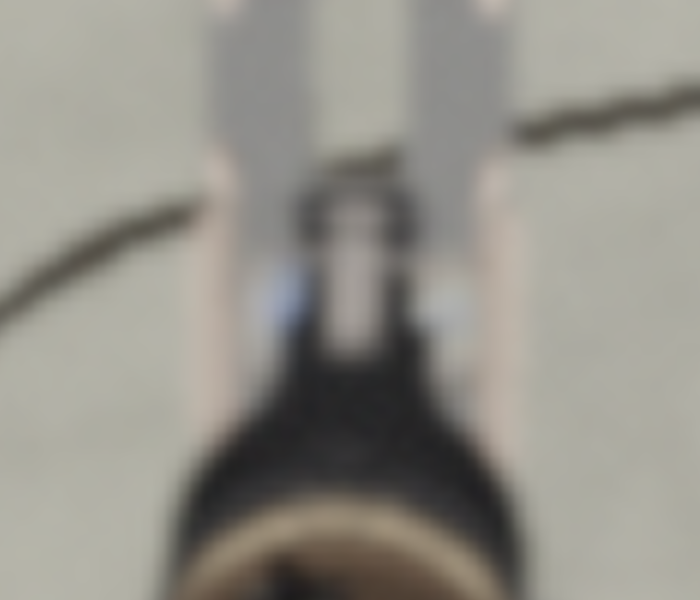

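View pics/z0.png

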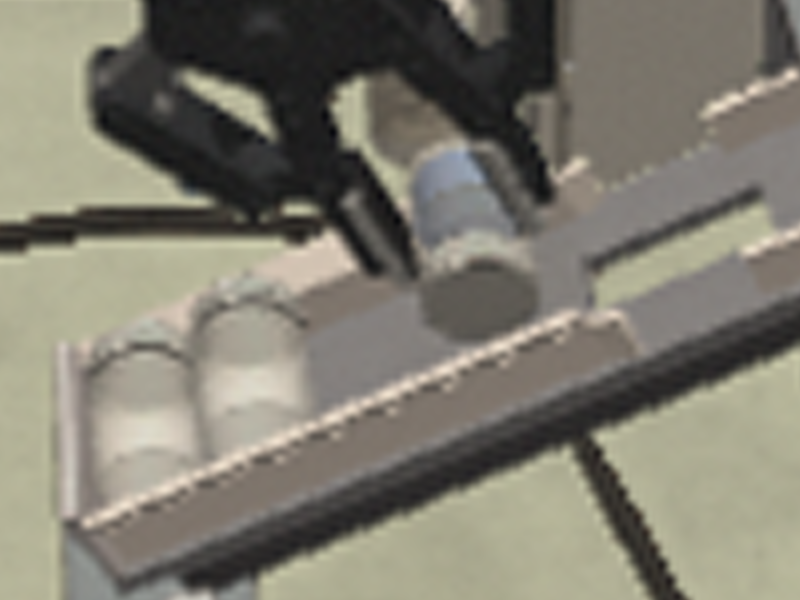

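Call:
{"name": "jog_arm", "arguments": {"rows": [{"tx": 0.003, "ty": -0.001, "tz": 0.001, "rx": 0, "ry": 0, "rz": 0, "grip": 0.1}, {"tx": 0, "ty": -0.001, "tz": 0.004, "rx": 0, "ry": 0, "rz": 0, "grip": 0.1}, {"tx": 0, "ty": -0.001, "tz": 0.004, "rx": 0, "ry": 0, "rz": 0, "grip": 0.1}, {"tx": 0, "ty": 0, "tz": 0, "rx": 0, "ry": 0, "rz": 0, "grip": 0.1}]}}

```text
time_s: 12.65
tool_pos: [0.5418, -0.1571, 0.0928]
eef_rot: [154.8, 0.2, 87.0]
contact_force: [-0.1, 0.4, -1.2]
opening: 0.36
```

```bash
python3 l.py A
```

```text
[0.1255 0.0002 0.    ]
t 12.65 pos [ 0.5418 -0.1571  0.0928] rem mm [ 2.9 -0.4 -7.5] rot [0.2 0.1 0.1] rows 1 open 0.36 F [-0.1  0.4 -1.2]
 t [-0.0002, -0.0005, 0.008] r [0.18, 0.15, 0.06]
[array([0.1248, 0.0007, 0.026 ])]
[array([0.1249, 0.0008, 0.027 ])]
```

View pics/A1.png

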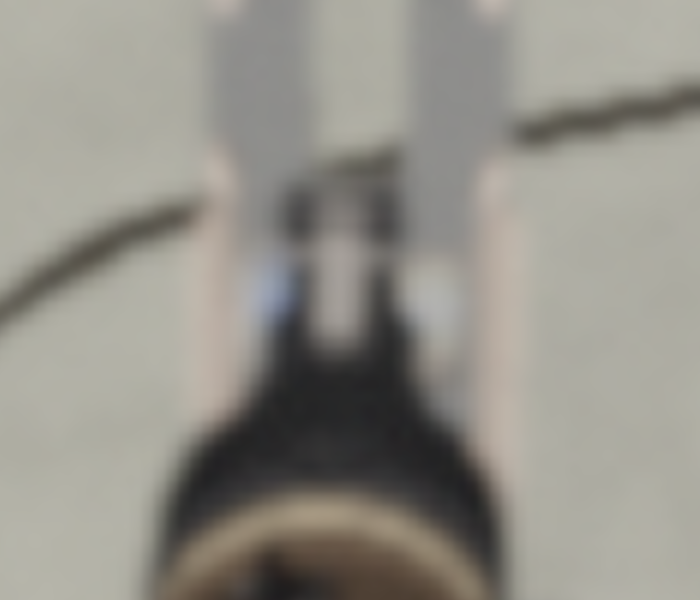

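View pics/A0.png

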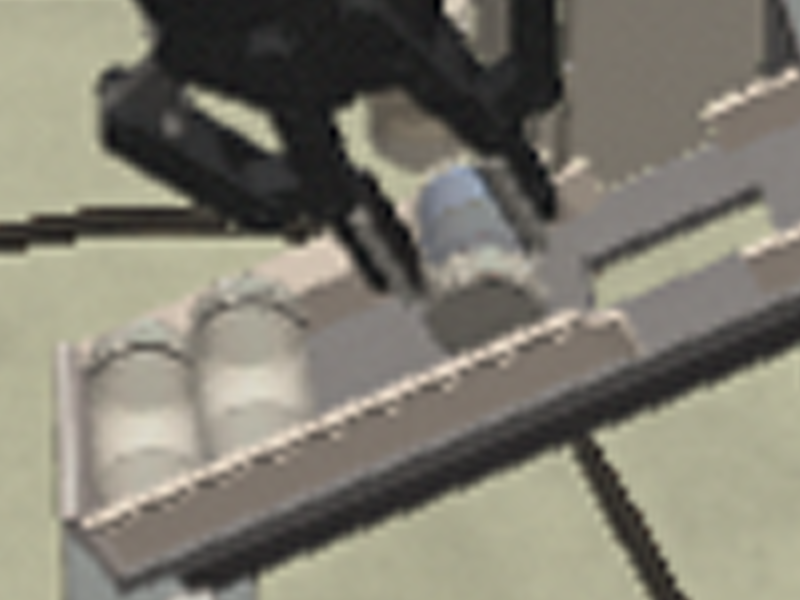

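Call:
{"name": "jog_arm", "arguments": {"rows": [{"tx": 0, "ty": -0.001, "tz": 0.003, "rx": 0, "ry": 0, "rz": 0, "grip": 0.1}, {"tx": 0, "ty": 0, "tz": 0.003, "rx": 0, "ry": 0, "rz": 0, "grip": 0.1}, {"tx": 0, "ty": 0, "tz": 0.001, "rx": 0, "ry": 0, "rz": 0, "grip": 0.1}, {"tx": 0, "ty": 0, "tz": 0, "rx": 0, "ry": 0, "rz": 0, "grip": 0.1}]}}

```text
time_s: 13.25
tool_pos: [0.5448, -0.1579, 0.0867]
eef_rot: [154.7, 0.2, 87.0]
contact_force: [1.1, 0.3, -1.3]
opening: 0.366
```

```bash
python3 l.py B
```

```text
[ 0.1257 -0.0004 -0.0069]
t 13.25 pos [ 0.5448 -0.1579  0.0867] rem mm [-0.1  0.4 -1.3] rot [0.3 0.2 0.1] rows 1 open 0.37 F [ 1.1  0.3 -1.3]
 t [0.0004, -0.0007, 0.0011] r [0.29, 0.2, 0.06]
[array([0.1233, 0.0008, 0.0197])]
[array([0.1259, 0.0017, 0.021 ])]
```

View pics/B0.png

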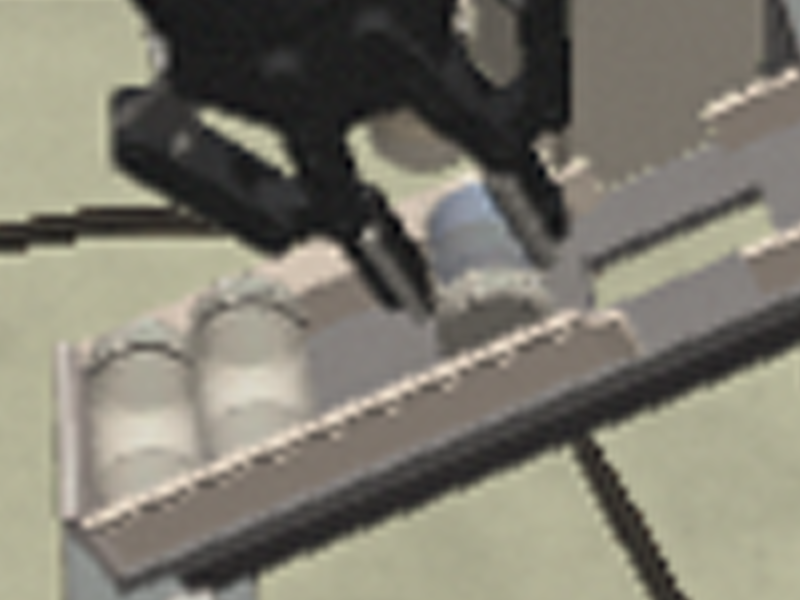

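Call:
{"name": "jog_arm", "arguments": {"rows": [{"tx": 0, "ty": -0.001, "tz": 0.002, "rx": 0, "ry": 0, "rz": 0, "grip": 0.1}, {"tx": 0, "ty": 0, "tz": 0, "rx": 0, "ry": 0, "rz": 0, "grip": 0.1}]}}

```text
time_s: 13.65
tool_pos: [0.5451, -0.1581, 0.0849]
eef_rot: [154.6, 0.2, 87.0]
contact_force: [1.0, -1.0, -1.1]
opening: 0.363
```

```bash
python3 l.py C
```

```text
[ 0.1252 -0.0006 -0.0086]
t 13.65 pos [ 0.5451 -0.1581  0.0849] rem mm [-0.4  0.6  0.4] rot [0.4 0.2 0.1] rows 1 open 0.36 F [ 1.  -1.  -1.1]
 t [0.0006, -0.0002, -0.0006] r [0.35, 0.23, 0.07]
[array([ 0.1223, -0.0002,  0.0175])]
[array([0.1251, 0.0056, 0.0218])]
```

Call:
{"name": "jog_arm", "arguments": {"rows": [{"tx": 0, "ty": 0, "tz": 0.0015, "rx": 0, "ry": 0, "rz": 0, "grip": 0.1}, {"tx": 0, "ty": 0, "tz": 0, "rx": 0, "ry": 0, "rz": 0, "grip": 0.1}]}}

```text
time_s: 14.05
tool_pos: [0.5459, -0.1584, 0.0852]
eef_rot: [154.6, 0.3, 87.0]
contact_force: [-0.0, 0.3, -0.1]
opening: 0.362
```

Call:
{"name": "jog_arm", "arguments": {"rows": [{"tx": 0, "ty": 0, "tz": 0, "rx": 0, "ry": 0, "rz": 0, "grip": 0.42}, {"tx": 0, "ty": 0, "tz": 0, "rx": 0, "ry": 0, "rz": 0, "grip": 0.46}, {"tx": 0, "ty": 0, "tz": 0, "rx": 0, "ry": 0, "rz": 0, "grip": 0.5}, {"tx": 0, "ty": 0, "tz": 0, "rx": 0, "ry": 0, "rz": 0, "grip": 0.55}, {"tx": 0, "ty": 0, "tz": 0, "rx": 0, "ry": 0, "rz": 0, "grip": 0.55}]}}

```text
time_s: 14.55
tool_pos: [0.5464, -0.1587, 0.0855]
eef_rot: [154.5, 0.3, 87.0]
contact_force: [0.1, -0.7, -0.4]
opening: 0.55
```

```bash
python3 l.py D
```

```text
[ 0.1266 -0.0011 -0.0087]
t 14.55 pos [ 0.5464 -0.1587  0.0855] rem mm [-1.7  1.2 -0.1] rot [0.5 0.3 0.1] rows 1 open 0.55 F [ 0.1 -0.7 -0.4]
 t [0.0011, -0.0016, -0.0007] r [0.45, 0.26, 0.14]
[array([ 0.0772,  0.1929, -0.0841])]
[array([0.1198, 0.0029, 0.022 ])]
```

View pics/D0.png

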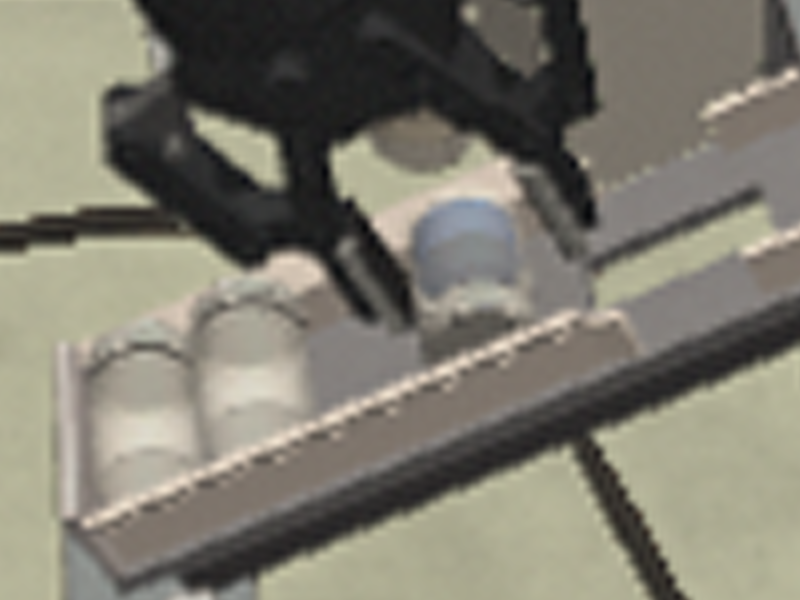

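Call:
{"name": "jog_arm", "arguments": {"rows": [{"tx": 0, "ty": 0, "tz": -0.015, "rx": 0, "ry": 0, "rz": 0, "grip": 0.55}, {"tx": 0, "ty": 0, "tz": -0.025, "rx": 0, "ry": 0, "rz": 0, "grip": 0.55}, {"tx": 0, "ty": 0, "tz": -0.04, "rx": 0, "ry": 0, "rz": 0, "grip": 0.55}, {"tx": 0, "ty": 0, "tz": -0.045, "rx": 0, "ry": 0, "rz": 0, "grip": 0.55}, {"tx": 0, "ty": 0, "tz": -0.03, "rx": 0, "ry": 0, "rz": 0, "grip": 0.55}]}}

```text
time_s: 15.25
tool_pos: [0.476, -0.1529, 0.2244]
eef_rot: [155.2, 0.0, 87.0]
contact_force: [0.5, 0.6, 1.1]
opening: 0.549
```

```bash
python3 l.py E
```

```text
[0.1213 0.001  0.1471]
t 15.25 pos [ 0.476  -0.1529  0.2244] rem mm [  68.8   -4.6 -139. ] rot [-0.2  0.   0. ] rows 3.4 open 0.55 F [0.5 0.6 1.1]
 t [-0.0003, 0.0012, 0.045] r [-0.04, 0.01, 0.01]
 t [-0.0003, 0.0012, 0.045] r [-0.04, 0.01, 0.01]
 t [-0.0003, 0.0011, 0.045] r [-0.04, 0.01, 0.01]
 t [-0.0001, 0.0005, 0.0201] r [-0.02, 0.0, 0.01]
[array([ 0.0837, -0.0017,  0.0166])]
[array([0.0848, 0.0014, 0.0226])]
```

View pics/E0.png

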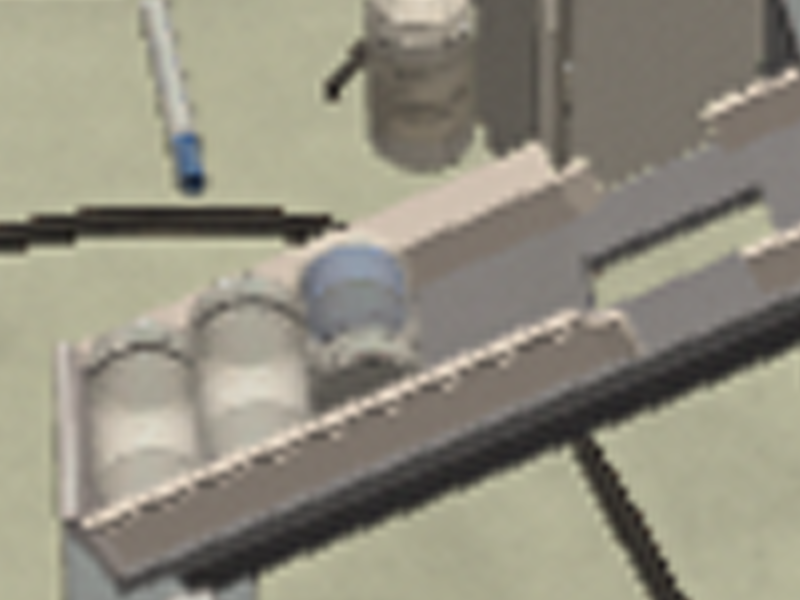

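All three jars are in a row against the stop. I'll back off a little, let them settle, and take one last look before handing in.

Call:
{"name": "jog_arm", "arguments": {"rows": [{"tx": 0, "ty": 0, "tz": -0.03, "rx": 0, "ry": 0, "rz": 0, "grip": 0.55}, {"tx": 0, "ty": 0, "tz": -0.02, "rx": 0, "ry": 0, "rz": 0, "grip": 0.55}, {"tx": 0, "ty": 0, "tz": 0, "rx": 0, "ry": 0, "rz": 0, "grip": 0.55}, {"tx": 0, "ty": 0, "tz": 0, "rx": 0, "ry": 0, "rz": 0, "grip": 0.55}, {"tx": 0, "ty": 0, "tz": 0, "rx": 0, "ry": 0, "rz": 0, "grip": 0.55}]}}

```text
time_s: 15.95
tool_pos: [0.452, -0.1488, 0.2577]
eef_rot: [156.1, -0.5, 87.1]
contact_force: [-0.8, 0.1, 0.2]
opening: 0.551
```

```bash
python3 l.py F
python3 - <<'E'
from h import *
a=cv2.imread("pics/E0.png");b=cv2.imread("pics/F0.png");print(cv2.absdiff(a,b)[250:500,50:450].mean())
c=eyes.capture("side")
for n in("empty_jar_1_mid","full_jar_mid"): print(n,[(L.T@(np.array(d["point"])-O)).round(3) for d in tip_of(c,n)[:2]])
for n in("paint_bottle","white_bottle","eraser"): print(n,[np.round(d["point"],3) for d in tip_of(c,n)[:1]])
E
```

```text
[0.1135 0.0038 0.1875]
t 15.95 pos [ 0.452  -0.1488  0.2577] rem mm [  92.7   -8.7 -172.3] rot [-1.1 -0.5 -0.1] rows 4.4 open 0.55 F [-0.8  0.1  0.2]
 t [-0.0013, 0.0035, 0.0448] r [-0.26, -0.12, -0.03]
 t [-0.0012, 0.0033, 0.0449] r [-0.26, -0.12, -0.03]
 t [-0.0011, 0.0031, 0.0449] r [-0.26, -0.12, -0.03]
 t [-0.001, 0.0029, 0.0449] r [-0.26, -0.12, -0.03]
 t [-0.0003, 0.001, 0.0158] r [-0.09, -0.04, -0.01]
[array([ 0.085 , -0.001 ,  0.0184])]
[array([0.0826, 0.0052, 0.0204])]
0.7855766666666667
empty_jar_1_mid [array([0.014, 0.001, 0.015])]
full_jar_mid [array([ 0.05 , -0.003,  0.02 ]), array([0.086, 0.004, 0.018])]
paint_bottle [array([ 0.382, -0.349, -0.005])]
white_bottle [array([0.54 , 0.035, 0.   ])]
eraser []
```

View pics/F0.png

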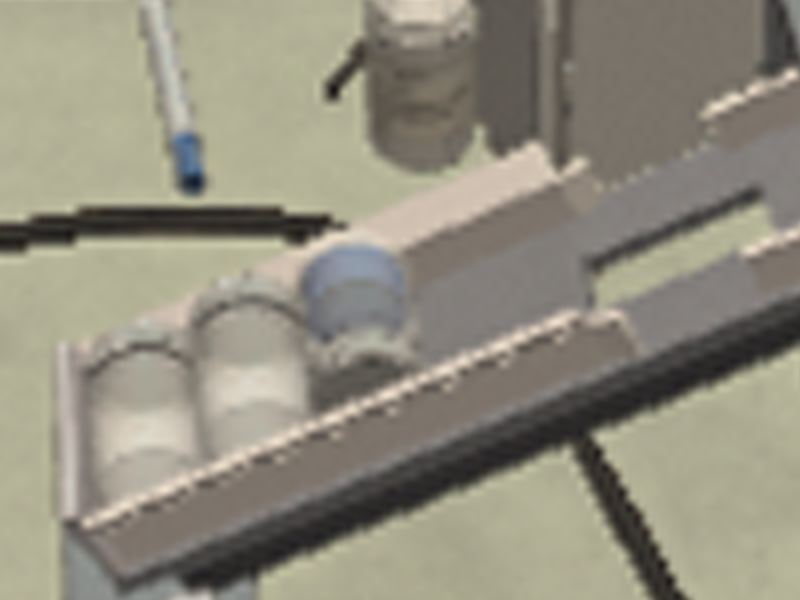

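The row is unchanged between the two pictures: empty jars at about (140,420) and (250,360) px, filled jar at (358,320), all lying crosswise.

```bash
python3 -c "
from workcell import ticket
print(ticket.sign_off())"
```

```text
the job is handed in; nothing more can be done
None
```

The job is handed in, at about 16 s of the 48 s allowed. I lifted the filled jar out square to the deck, and both empty jars rolled down to the stop. I then turned it crosswise, lowered it to the deck at about x = 125 mm, and opened the fingers slowly. It rolled down to third place when the fingers lifted away.

**Last checks:**
- **Filled jar:** the networks put it at x = 83–85 mm, y = −1 to +5 mm and z = 18–20 mm in the lane.
- **Row:** the side pictures show all three jars crosswise in a row, with no change over the last 0.7 s or so.
- **Gripper:** it is open and about 19 cm above the deck, with no contact force.
- **Bystanders:** both bottles were found within about 5 mm of where they started. The eraser was not found in the last check; the arm never went near it.

**What disagreed or failed:**
- **Lane position:** my first fit of the lane was about 5 mm off. I refitted it once the slot was clear.
- **Grasp depth:** the fingertips sat about 13 mm behind the reported TCP in the jar grip, so I set the grasp depth from the pictures.
- **Empty jars:** the last look for them gave one at x = 14 mm. The other showed up only as a "full_jar" at x = 50 mm, which I took as a mislabelled empty jar.

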